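# Turn the pattern boards and scan their labels

## Robot

A 6-joint arm with a two-finger parallel gripper is mounted at the origin on the work surface. World frame = base frame: x ahead of the robot, y to its left, z up, the work surface at z = 0. Lengths are in mm, angles in rad, forces in N, time in s.
With the tool pointing down it reaches from about 350 to 775 mm from the base axis. Payload 7.3 kg.
Tool frame: the origin (TCP) lies at the centre of the arm's flange, where the gripper is bolted on; the fingertips stand 178 mm ahead of it and the grasp point (between the pads) lies 159 mm ahead of it; z points along the fingers, y is the line along which they close (so a half turn about z gives the same grasp; the last joint's range is limited). The gripper opens to 92 mm and grips with 3 to 60 N. Pads are 19 mm wide; open, the fingers measure 130 mm over their backs; the gripper's body (75 mm by 190 mm) begins 47 mm behind the grasp point.
Start: joints at [1.08, 0.342, 1.524, -0, 1.275, -0.146], TCP at [177.433, 494.111, 404.741] pointing down, gripper open.
Joint ranges: [-2.53, 2.53], [-0.77, 2.02], [0.04, 2.7], [-1, 4.14], [0.28, 2.66], [-3.11, 3.11]. Speed limits (rad/s): [2.57, 2.57, 3.14, 3.14, 3.14, 3.14].

## Interface

Orientations are given as [roll, pitch, yaw] about the fixed x, y, z axes, in that order (R = Rz(yaw) Ry(pitch) Rx(roll)).
In Python, from plant import * gives the robot as it stands. The module is installed in compiled form; this text tells all that it offers.
- The arm moves only by the shell command python3 -m inch 'ROWS'. ROWS is JSON, a list of rows, each a list of 5 numbers: the shift along the tool's x, y, z in m, then the turn about the tool's z in rad, then the opening, from 0 (shut) to 1 (fully open). In form: [[tx, ty, tz, spin, claw], ...]. A call has 1 to 8 rows; each row is the pose to reach, as a shift and turn from the pose commanded when the call began, along the tool's axes at that moment; what a row does not reach only later rows make up. A row lasts 1/12 s, in which the tool goes at most 41.7 mm and 7.16 degrees, less where a joint would pass 70% of its speed; a pose out of reach is approached as far as the arm can. A call with a gripper value outside its range is refused whole. The fingers move at their own pace and stop on an object; the grip force is fixed at half the most. Time passes only in rows, so rows that repeat a pose let the fingers close. It gives the time, the measured TCP pose, the force, the opening and the grip force at its end, in the units of the state.
- get_obs(): the state, without advancing time (a new reading comes with each control period).
- capture(name): name is "scene" or "top" or "wrist"; returns a dict with "color" (384x512x3 uint8, red, green, blue), "intrinsics" (3x3 intrinsics, pixels), "pose" (4x4, takes a point from camera to world coordinates). Camera axes: x right, y down, z forward; pixel columns grow to the right and rows downward; lengths in mm; the calibration is good to about 2 mm. A picture is of the moment at which its call begins. There is no depth.
- close_job(): hands the job in; it is judged then, once.
Trained networks look in a picture, given as the dict that the camera call returned (one of the last four; its "shot" number tells which), for a name from the list of things; names that differ only in an ending like _2 or _b are one class to them, and where a whole thing is asked for, a point or a joint stands for the part that bears it (a point fixed in the world has none). Each returns a list of dicts, best first, with "conf" (0 to 1); they miss things now and then, are a little off and sometimes report something else, mostly with a low value. They report only what shows in the picture. A call takes as long as a camera call. They do not tell look-alikes from the thing itself.
- look_for(picture, target): "rect" ([centre column, centre row, width, height] in pixels, round what is visible of it).
- trace(picture, target): "pixels" (384x512 bool, what is visible of it) and "rect" ([centre column, centre row, width, height] in pixels, round what is visible of it).
- tip_of(picture, target): "centre" ([column, row] in pixels: a listed point, or the origin of a listed thing).
The state is a dict: "time": time; "joint_positions": joint angles; "dq": joint speeds; "tau": joint torques, N m; "tool_pos": TCP position; "tcp_rot": TCP orientation; "contact_force": force on the tool from outside, world axes, zero at the start; "moment": the same for the moment, N m; "grip_width": finger opening in mm; "finger_force": force on a finger pad.
Only numpy, scipy, OpenCV 4.12 (cv2) and the standard library are available. Lean on these libraries where they do the work, as an engineer would, in place of code of your own. Each camera call takes 0.05 s, during which the arm holds its last target. There are 200 camera calls.

## Task

The wooden pattern boards on the sloping rack all stand with their labels against the rack: first turn every one over, so that it stands fully seated in its own place again with the label showing. Then take the hand scanner and read the labels in order, starting with the board nearest the robot and ending with the farthest: point the window at the middle of each label, roughly square-on and 5 to 12 cm away, and hold it steady for a good second. Finally lay the scanner flat on its mat again, well inside the border, and leave the other things on the bench where they are.

Things in the scene. Friction and masses are not known exactly. Their poses are not given: they have to be found in the camera images.
- rack: fixed plywood rack, 330 mm long, standing along x. Origin: on the table below the middle of the ledge line. Its face slopes at 50 degrees, foot to the left (+y), top to the right, 75 mm from ledge to top edge, 8 mm thick; boards stick out 45 mm beyond the top edge, free in front and behind. The ledge is an 18 mm wide channel with a lip 8 mm high. The base reaches 85 mm to the right
- rack_face (a point): middle of the ledge line, where ledge and sloping face meet, 30 mm above the table; x points down the slope (to the left and down), y along the ledge, z squarely out of the face (up and to the left)
- board_a: flat dark wooden pattern board 120 x 70 x 9 mm, 70 g, in the place nearest the robot, the first of four on the rack (80 mm apart), leaning on the face, a 70 mm edge on the ledge; may be absent. Origin: middle of the board (also of its thickness); x along the 120 mm (down the slope at the start), y across, z out of the label side (which lies against the rack at the start)
- board_a_label (a point): middle of the white striped paper label, 56 x 40 mm, in the middle of board_a's label side; axes as board_a
- board_b: flat dark wooden pattern board 120 x 70 x 9 mm, 70 g, in the second place from the robot of four on the rack (80 mm apart), leaning on the face, a 70 mm edge on the ledge; may be absent. Origin: middle of the board (also of its thickness); x along the 120 mm (down the slope at the start), y across, z out of the label side (which lies against the rack at the start)
- board_b_label (a point): middle of the white striped paper label, 56 x 40 mm, in the middle of board_b's label side; axes as board_b
- board_c: flat dark wooden pattern board 120 x 70 x 9 mm, 70 g, in the third place from the robot of four on the rack (80 mm apart), leaning on the face, a 70 mm edge on the ledge; may be absent. Origin: middle of the board (also of its thickness); x along the 120 mm (down the slope at the start), y across, z out of the label side (which lies against the rack at the start)
- board_c_label (a point): middle of the white striped paper label, 56 x 40 mm, in the middle of board_c's label side; axes as board_c
- board_d: flat dark wooden pattern board 120 x 70 x 9 mm, 70 g, in the place farthest from the robot, the last of four on the rack (80 mm apart), leaning on the face, a 70 mm edge on the ledge; may be absent. Origin: middle of the board (also of its thickness); x along the 120 mm (down the slope at the start), y across, z out of the label side (which lies against the rack at the start)
- board_d_label (a point): middle of the white striped paper label, 56 x 40 mm, in the middle of board_d's label side; axes as board_d
- mat: thin dark flat mat with a grey border line, 130 x 220 mm, 1 mm high, on the table to the left of the rack, where the scanner lives; origin at its middle on the table, y along its length
- scanner: hand scanner lying flat, 160 mm long, 200 g: grey handle 34 mm wide and 32 mm high from x = -80 to 30 mm, black head 58 mm wide and 40 mm high from x = 30 to 80 mm; origin: middle of its underside, x forward out of the window (it looks roughly to the right, towards the rack, at the start), z up
- scanner_window (a point): middle of the scanner's window, in the end face of its head (80 mm ahead of its origin and 20 mm above its underside); it reads straight ahead, along the scanner's x axis
- mallet: wooden mallet lying down, head 60 mm thick and 100 mm long, handle 190 mm; not part of the job; origin under its head
- tub: white plastic tub, 90 mm wide, 75 mm high; not part of the job; origin at the middle of its underside
- tape: roll of paper tape lying flat, 80 mm across, 24 mm high; not part of the job; origin at the middle of its underside
- punch_box: small open red box 60 x 90 x 50 mm; not part of the job; origin at the middle of its underside
- notebook: grey notebook 100 x 140 x 16 mm; not part of the job; origin at the middle of its underside
- punch: square steel stamping punch lying down, 12 x 100 x 12 mm; not part of the job; origin at the middle of its underside
- case: flat black case 100 x 130 x 30 mm; not part of the job; origin at the middle of its underside
- strop: cork-faced paddle 50 x 140 x 14 mm; not part of the job; origin at the middle of its underside
There are look-alikes about, which are no part of the job. What is shaped like the board_b but pink or purple is not meant.

How it is judged:
By the outcome, as a careful person would: the job done as asked, in the order asked, and still so for the second after the job is handed in, with the robot touching nothing.
Of board_a, board_b, board_c, board_d only 3 to 4 are there at a start; the rules pass over those that are not, and their reading is None.
At some moment in a run one of scanner may be knocked a few centimetres aside while the robot is not near it.
It also fails if it takes over 208 s, if anything falls off the work surface, if the arm or the gripper's body presses on something with over 40 N, if the wrist force passes 120 N, or if a joint passes its speed limit or range.

## Working session

There is one attempt and no reset: what is moved stays moved. The work goes in short steps, Python scripts to look and compute and a shell command to move; the robot and the scene stay as the last step left them, time stands still between calls to the robot, and variables do not carry over. Pictures are saved under pics/ and viewed, at most 14 in all, crops included, and the job is handed in when it is done.

```bash
mkdir -p pics
cat > h.py <<'E'
from plant import *
import numpy as np, cv2
from scipy.spatial.transform import Rotation as R
def save(p,n,crop=None,s=1):
    im=p["color"][...,::-1]
    if crop: im=im[crop[1]:crop[3],crop[0]:crop[2]]
    cv2.imwrite("pics/"+n,cv2.resize(im,None,fx=s,fy=s,interpolation=cv2.INTER_CUBIC))
def ray(p,uv):
    K=np.array(p["intrinsics"]);T=np.array(p["pose"])
    d=T[:3,:3]@np.linalg.solve(K,[uv[0],uv[1],1.]);return T[:3,3],d/np.linalg.norm(d)
def atz(p,uv,z):
    o,d=ray(p,uv);return o+d*(z-o[2])/d[2]
def tri(obs):
    A=np.zeros((3,3));b=np.zeros(3)
    for p,uv in obs:
        o,d=ray(p,uv);M=np.eye(3)-np.outer(d,d);A+=M;b+=M@o
    x=np.linalg.solve(A,b);return x,[np.linalg.norm(np.cross(x-ray(p,uv)[0],ray(p,uv)[1])) for p,uv in obs]
def proj(p,X):
    T=np.linalg.inv(np.array(p["pose"]));c=T[:3,:3]@np.array(X)+T[:3,3];q=np.array(p["intrinsics"])@c;return q[:2]/q[2]
def st():
    o=get_obs();print("t",round(o["time"],2),"pos",np.round(o["tool_pos"],1),"rpy",np.round(o["tcp_rot"],3),"w",round(o["grip_width"],1),"F",np.round(o["contact_force"],1),"j",np.round(o["joint_positions"],2));return o
E
cat > a.py <<'E'
from h import *
st()
s=capture("scene");t=capture("top");w=capture("wrist")
for n,p in (("scene",s),("top",t),("wrist",w)):
    save(p,n+"0.png",s=1.5); print(n,np.round(p["pose"],2).tolist(),np.round(p["intrinsics"],1).tolist())
np.set_printoptions(suppress=True,precision=1)
for n in ["rack_face","board_a","scanner","scanner_window","mat","mallet","tub"]:
    for nm,p in (("scene",s),("top",t)):
        print(n,nm,[(np.round(d["conf"],2),np.round(d["centre"]).tolist()) for d in tip_of(p,n)][:5])
E
python3 a.py
```

```text
t 0.0 pos [177.4 494.  404. ] rpy [-3.14  -0.     2.797] w 91.8 F [0.2 0.1 0.2] j [ 1.08  0.34  1.53 -0.    1.28 -0.15]
scene [[-0.36, 0.5, -0.79, 1299.95], [0.93, 0.19, -0.31, 225.58], [-0.0, -0.85, -0.53, 575.33], [0.0, 0.0, 0.0, 1.0]] [[357.8, 0.0, 261.4], [0.0, 357.8, 190.4], [0.0, 0.0, 1.0]]
top [[0.01, -1.0, 0.04, 501.55], [-1.0, -0.01, -0.0, -42.98], [0.0, -0.04, -1.0, 1376.9], [0.0, 0.0, 0.0, 1.0]] [[432.9, 0.0, 250.5], [0.0, 432.9, 192.4], [0.0, 0.0, 1.0]]
wrist [[0.34, 0.91, 0.24, 112.0], [0.94, -0.33, -0.09, 518.15], [-0.0, 0.26, -0.97, 382.96], [0.0, 0.0, 0.0, 1.0]] [[281.0, 0.0, 258.1], [0.0, 281.0, 190.4], [0.0, 0.0, 1.0]]
rack_face scene [(np.float64(0.79), [239.0, 199.0]), (np.float64(0.49), [244.0, 161.0])]
rack_face top [(np.float64(0.73), [278.0, 199.0])]
board_a scene [(np.float64(0.98), [174.0, 270.0]), (np.float64(0.75), [203.0, 201.0]), (np.float64(0.65), [242.0, 158.0]), (np.float64(0.52), [229.0, 161.0])]
board_a top [(np.float64(0.76), [292.0, 235.0]), (np.float64(0.72), [328.0, 280.0]), (np.float64(0.71), [292.0, 156.0]), (np.float64(0.7), [291.0, 214.0]), (np.float64(0.59), [288.0, 110.0])]
scanner scene [(np.float64(0.67), [414.0, 235.0])]
scanner top [(np.float64(0.74), [130.0, 210.0]), (np.float64(0.15), [345.0, 183.0])]
scanner_window scene [(np.float64(0.67), [319.0, 224.0]), (np.float64(0.59), [385.0, 220.0])]
scanner_window top [(np.float64(0.91), [152.0, 207.0])]
mat scene [(np.float64(0.89), [410.0, 230.0])]
mat top [(np.float64(0.76), [136.0, 214.0]), (np.float64(0.57), [151.0, 211.0]), (np.float64(0.56), [204.0, 232.0])]
mallet scene [(np.float64(0.57), [176.0, 175.0])]
mallet top [(np.float64(0.96), [364.0, 233.0])]
tub scene [(np.float64(0.63), [306.0, 287.0])]
tub top [(np.float64(0.71), [200.0, 129.0])]
```

View pics/scene0.png

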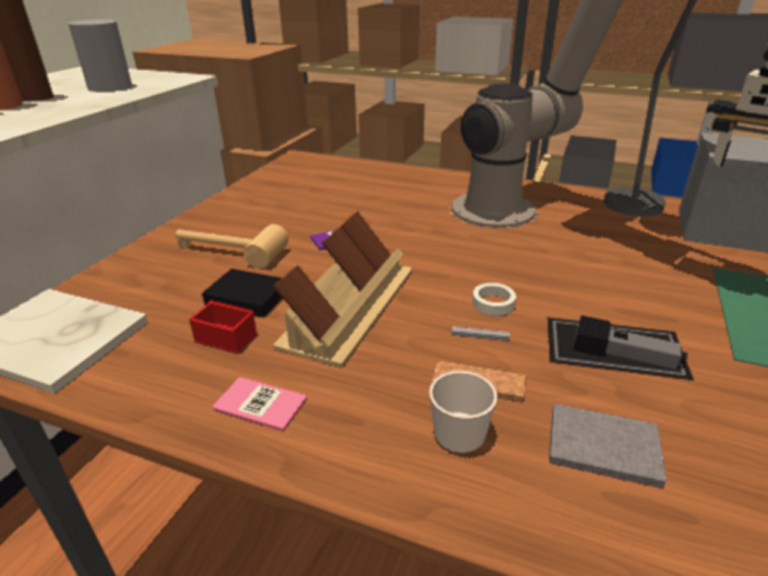

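View pics/top0.png

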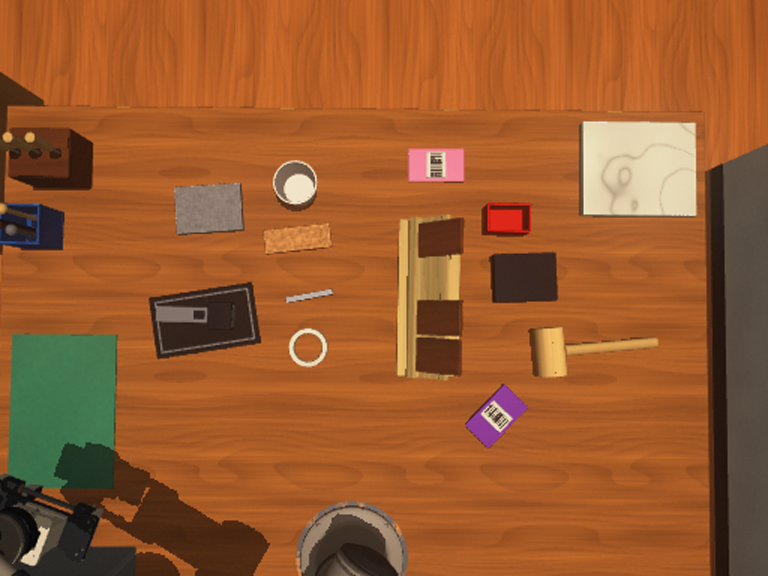

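```bash
cat > b.py <<'E'
from h import *
np.set_printoptions(suppress=True,precision=1)
s=capture("scene");t=capture("top")
for n,a,b in (("rf",(239,199),(278,199)),("a",(242,158),(292,235)),("b",(229,161),(291,214)),("d",(203,201),(292,156)),("win",(385,220),(152,207)),("sc",(414,235),(130,210))):
    print(n,*tri([(s,a),(t,b)]))
# rack corner px in top (1.5x): base ends
for n,uv,z in (("near-left base",(397,377),10),("far-left base",(399,219),10)):
    print(n,atz(t,np.array(uv)/1.5,z))
# board outer edges top picture 1.5x: a near/far at top edge z~125
for n,uv in (("a1",(461,376)),("a2",(461,339)),("b1",(462,336)),("b2",(462,300)),("d1",(463,255)),("d2",(463,219))): print(n,atz(t,np.array(uv)/1.5,123))
E
python3 b.py
```

```text
rf [ 539.6 -136.7   21.5] [np.float64(2.815291174997156), np.float64(2.815291174997111)]
a [ 431.2 -173.5   92.2] [np.float64(2.3142956119044733), np.float64(2.3142956119045097)]
b [ 496.6 -175.2  113.1] [np.float64(9.95456414817439), np.float64(9.954564148174365)]
d [ 667.3 -173.7   85.5] [np.float64(2.85275254367362), np.float64(2.8527525436736427)]
win [510.8 254.3  32.4] [np.float64(2.984147710613631), np.float64(2.984147710613536)]
sc [500.8 330.7  -1.2] [np.float64(3.746040694761541), np.float64(3.7460406947614557)]
near-left base [374.  -93.8  10. ]
far-left base [706.8 -96.   10. ]
a1 [ 387.3 -212.6  123. ]
a2 [ 458.3 -212.5  123. ]
b1 [ 464.1 -214.4  123. ]
b2 [ 533.5 -214.3  123. ]
d1 [ 620.7 -216.1  123. ]
d2 [ 690.8 -215.9  123. ]
```

```bash
cat >> h.py <<'E'
def go(x,y,z,yaw):
    """shift in tool axes (m) and spin to reach world pose"""
    o=get_obs();M=R.from_euler("xyz",o["tcp_rot"]).as_matrix()
    s=M.T@(np.array([x,y,z])-o["tool_pos"])/1000
    sp=-(yaw-o["tcp_rot"][2]);sp=(sp+np.pi)%(2*np.pi)-np.pi
    print("shift",np.round(s,4),"norm",round(np.linalg.norm(s),3),"spin",round(sp,3))
E
T='[-0.174,-0.166,0,0,1]'
python3 -m inch '[[-0.174,-0.166,0,0,1],[-0.174,-0.166,0,0,1],[-0.174,-0.166,0,0,1],[-0.174,-0.166,0,0,1],[-0.174,-0.166,0,0,1],[-0.174,-0.166,0,0,1]]'
python3 -m inch '[[-0.174,-0.166,0,0,1],[-0.174,-0.166,0,0,1],[-0.174,-0.166,0,0,1],[-0.174,-0.166,0,0,1],[-0.174,-0.166,0,0,1],[-0.174,-0.166,0,0,1]]'
python3 -m inch '[[-0.174,-0.166,0,-0.345,1],[-0.174,-0.166,0,-0.345,1],[-0.174,-0.166,0,-0.345,1],[-0.174,-0.166,0,-0.345,1],[-0.174,-0.166,0,-0.345,1],[-0.174,-0.166,0,-0.345,1],[-0.174,-0.166,0,-0.345,1]]'
cat > c.py <<'E'
from h import *
np.set_printoptions(suppress=True,precision=1)
st();w=capture("wrist");save(w,"w1.png",s=1.5);import pickle;pickle.dump(w,open("w1.pkl","wb"))
for n in ["rack_face","board_a"]:print(n,[(np.round(d["conf"],2),np.round(d["centre"]).tolist()) for d in tip_of(w,n)][:5])
E
python3 c.py
```

```text
time: 1.45
tool_pos: [285.5, 276.8, 404.9]
tcp_rot: [-3.142, 0.001, 2.797]
contact_force: [0.9, -0.6, -0.2]
grip_width: 91.9
finger_force: 0.0
time: 1.95
tool_pos: [393.5, 61.4, 405.0]
tcp_rot: [3.142, 0.001, 2.796]
contact_force: [0.4, 0.9, -0.0]
grip_width: 91.6
finger_force: 0.0
time: 2.53
tool_pos: [502.2, -156.3, 404.2]
tcp_rot: [-3.139, 0.002, 3.138]
contact_force: [-0.9, 0.3, 0.6]
grip_width: 92.2
finger_force: 0.0
t 2.53 pos [ 502.2 -156.3  404.2] rpy [-3.1  0.   3.1] w 92.2 F [-0.9  0.3  0.6] j [-0.5  0.3  1.5 -0.   1.3 -2. ]
rack_face [(np.float64(0.78), [271.0, 201.0])]
board_a [(np.float64(0.74), [245.0, 181.0]), (np.float64(0.73), [247.0, 105.0]), (np.float64(0.62), [244.0, 303.0])]
```

View pics/w1.png

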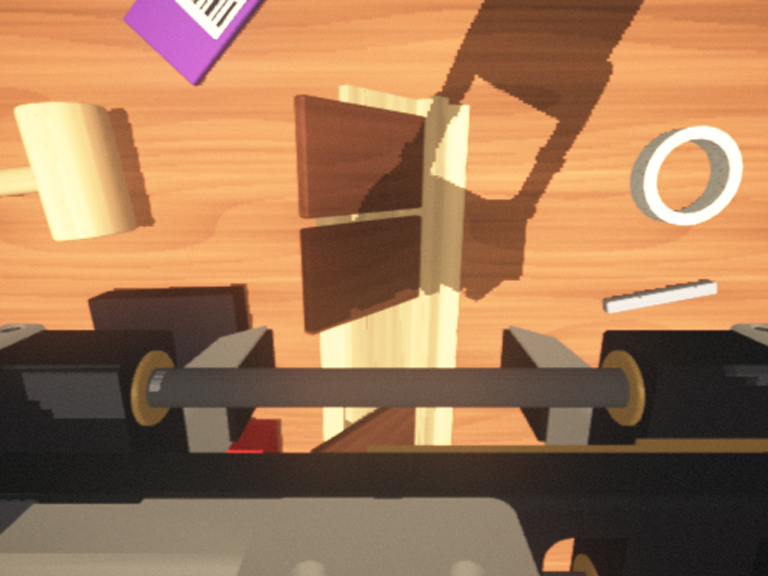

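```bash
cat > d.py <<'E'
from h import *
import pickle
from scipy.optimize import least_squares
np.set_printoptions(suppress=True,precision=1)
w=pickle.load(open("w1.pkl","rb"));t=capture("top")
c,s=np.cos(np.radians(50)),np.sin(np.radians(50))
def P(q,dx,sl,n):
    x0,y0,z0,yaw=q; l=np.array([dx,-sl*c+n*s,sl*s+n*c]);cy,sy=np.cos(yaw),np.sin(yaw)
    return np.array([x0+cy*l[0]-sy*l[1],y0+sy*l[0]+cy*l[1],z0+l[2]])
# wrist (1.5x px): top-back & front corners of a,b ; params: dx offsets of boards
W=[(0,-35,120,0,(295,97)),(0,35,120,0,(300,217)),(0,-35,120,9,(308,97)),(0,35,120,9,(311,217)),(1,-35,120,0,(301,230)),(1,35,120,0,(305,332))]
Tp=[(0,-35,120,0,(461,376)),(1,35,120,0,(462,300)),(2,-35,120,0,(463,255)),(2,35,120,0,(463,219))]
def res(v):
    q=v[:4];off=v[4:7];r=[]
    for L,p in ((W,w),(Tp,t)):
        for b,dx,sl,n,uv in L: r+=list(proj(p,P(q,off[b]+dx,sl,n))-np.array(uv)/1.5+0.17)
    return r
f=least_squares(res,[540,-137,30,0,-120,-40,120],loss="soft_l1");print(f.x[:3],f.x[3],f.x[4:],np.array(f.fun))
E
python3 d.py
```

```text
[ 535.  -136.3   20.8] -0.02380716743594116 [-107.8  -29.4  124.4] [ 1.   0.3  0.4 -0.3 -1.2 -0.7 -0.8  0.5  0.  -0.2 -0.3 -0.1 -1.2 -1.2
 -0.6 -1.5 -0.5 -0.1  0.1  0.1]
```

```bash
python3 -m inch '[[0.04,-0.012,0,0,1],[0.079,-0.024,0,0,1],[0.079,-0.024,0.035,0,1],[0.079,-0.024,0.07,0,1],[0.079,-0.024,0.1,0,1],[0.079,-0.024,0.126,0,1],[0.079,-0.024,0.126,0,1]]'
cat > c.py <<'E'
from h import *
import sys
np.set_printoptions(suppress=True,precision=1)
st();w=capture("wrist");save(w,sys.argv[1],s=1.5)
E
python3 c.py w2.png
```

```text
time: 3.32
tool_pos: [419.6, -172.6, 275.3]
tcp_rot: [3.137, -0.007, -3.14]
contact_force: [-0.8, 1.0, 0.1]
grip_width: 92.0
finger_force: 0.0
t 3.32 pos [ 419.6 -172.6  275.3] rpy [ 3.1 -0.  -3.1] w 92.0 F [-0.8  1.   0.1] j [-0.6  0.4  1.9  0.   0.9 -2.1]
```

View pics/w2.png

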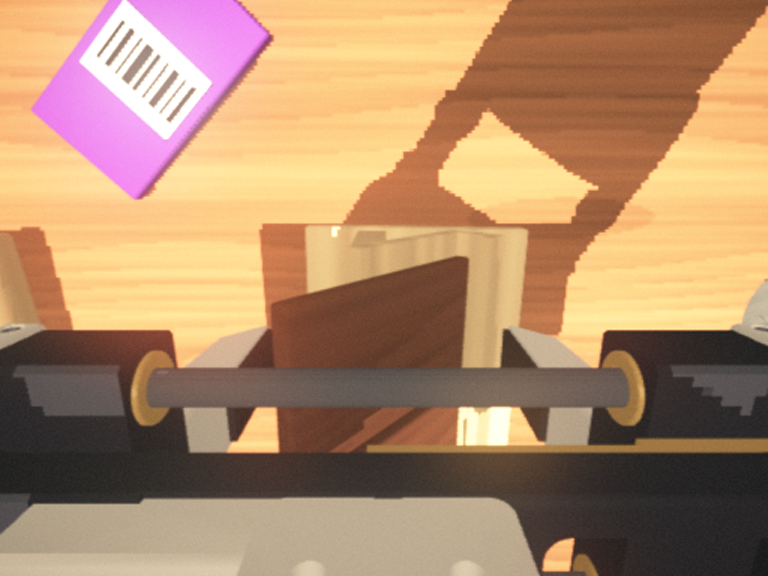

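```bash
cat > e.py <<'E'
from h import *
np.set_printoptions(suppress=True,precision=1)
w=capture("wrist")
for z in (110,122,130): print(z,atz(w,np.array((278,300))/1.5,z))
for z in (30,38): print(z,atz(w,np.array((468,257))/1.5,z), atz(w,np.array((526,228))/1.5,z))
E
python3 e.py
python3 -m inch '[[0,0.015,0,0,1],[0,0.03,-0.005,0,1],[0,0.034,-0.01,0,1],[0,0.038,-0.012,0,0.7],[0,0.041,-0.012,0,0.5],[0,0.041,-0.012,0,0.5],[0,0.041,-0.012,0,0.4],[0,0.041,-0.012,0,0.4]]'; python3 c.py w3.png
```

```text
110 [ 395.4 -212.   110. ]
122 [ 391.8 -208.8  122. ]
130 [ 389.3 -206.6  130. ]
30 [ 395.  -127.9   30. ] [379.2 -97.5  30. ]
38 [ 393.5 -129.5   38. ] [ 378.2 -100.2   38. ]
time: 4.08
tool_pos: [421.4, -134.4, 290.7]
tcp_rot: [-3.142, 0.0, 3.142]
contact_force: [0.9, -0.5, 0.7]
grip_width: 63.0
finger_force: 0.1
t 4.08 pos [ 421.4 -134.4  290.7] rpy [-3.1  0.   3.1] w 63.0 F [ 0.9 -0.5  0.7] j [-0.5  0.3  1.9 -0.   0.9 -2. ]
```

View pics/w3.png

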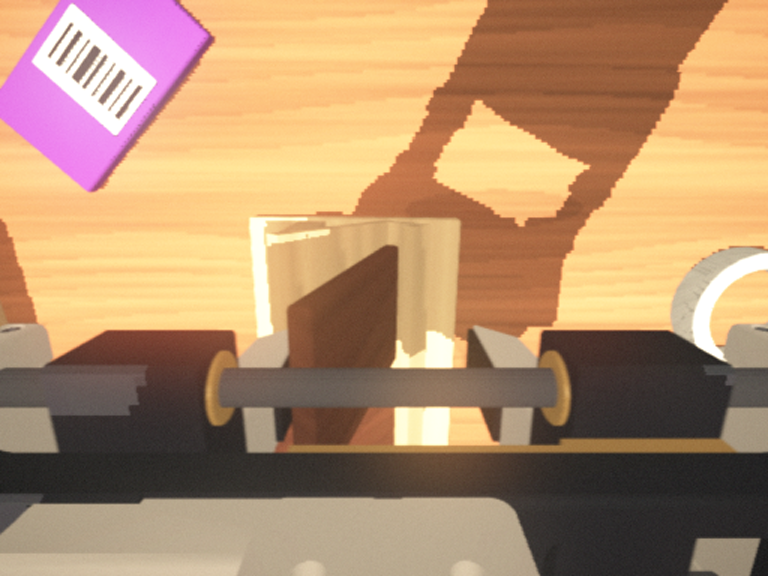

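```bash
python3 -m inch '[[-0.005,0.002,0,0,0.3],[-0.005,0.002,0,0,0.3],[-0.005,0.002,0,0,0.2],[-0.005,0.002,0,0,0.1],[-0.005,0.002,0,0,0],[-0.005,0.002,0,0,0],[-0.005,0.002,0,0,0],[-0.005,0.002,0,0,0]]';python3 -m inch '[[0,0,0,0,0],[0,0,0,0,0],[0,0,0,0,0],[0,0,0,0,0],[0,0,0,0,0],[0,0,0,0,0]]'; python3 c.py w4.png
```

```text
time: 4.8
tool_pos: [426.5, -132.6, 291.0]
tcp_rot: [-3.139, 0.001, -3.141]
contact_force: [-1.6, -6.5, 4.2]
grip_width: 9.0
finger_force: 30.0
time: 5.3
tool_pos: [426.6, -132.6, 291.1]
tcp_rot: [-3.14, 0.001, -3.141]
contact_force: [-0.5, -5.7, 3.2]
grip_width: 8.7
finger_force: 30.0
t 5.3 pos [ 426.6 -132.6  291.1] rpy [-3.1  0.  -3.1] w 8.7 F [-0.5 -5.7  3.2] j [-0.5  0.3  1.9 -0.   0.9 -2. ]
```

View pics/w4.png

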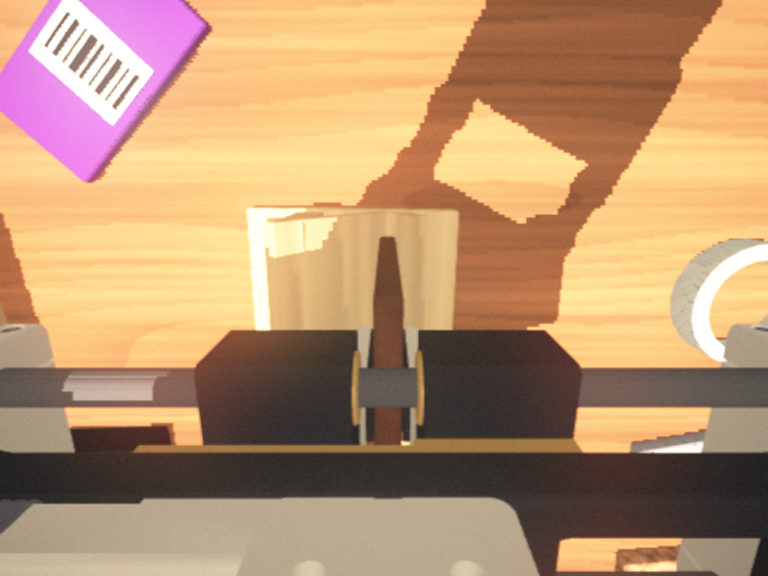

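```bash
python3 -m inch '[[0,0,-0.02,0,0],[0,0,-0.04,0,0],[0,0,-0.06,0,0],[0,0,-0.08,0,0]]'
python3 -m inch '[[0,0,0,0.99,0],[0,0,0,0.99,0],[0,0,0,0.99,0],[0,0,0,0.99,0],[0,0,0,0.99,0],[0,0,0,0.99,0],[0,0,0,0.99,0],[0,0,0,0.99,0]]'
python3 -m inch '[[0,0,0,0.99,0],[0,0,0,0.99,0],[0,0,0,0.99,0],[0,0,0,0.99,0],[0,0,0,0.99,0],[0,0,0,0.99,0],[0,0,0,0.99,0],[0,0,0,0.99,0]]'
python3 -m inch '[[0,0,0,0.99,0],[0,0,0,0.99,0],[0,0,0,0.99,0],[0,0,0,0.99,0],[0,0,0,0.99,0],[0,0,0,0.99,0],[0,0,0,0.99,0],[0,0,0,0.99,0]]'
python3 -m inch '[[0,0,0,0.09,0],[0,0,0,0.1716,0],[0,0,0.03,0.1716,0],[0,0,0.06,0.1716,0],[0,0,0.072,0.1716,0],[0,0,0.074,0.1716,0],[0,0,0.074,0.1716,0],[0,0,0.074,0.1716,0]]'; python3 c.py w5.png
```

```text
time: 5.68
tool_pos: [426.1, -131.6, 371.2]
tcp_rot: [3.14, -0.001, -3.142]
contact_force: [0.4, -0.2, -1.1]
grip_width: 9.1
finger_force: 30.0
time: 6.35
tool_pos: [426.2, -131.6, 370.3]
tcp_rot: [3.141, -0.002, 2.146]
contact_force: [-0.5, 1.0, -0.7]
grip_width: 8.8
finger_force: 30.0
time: 7.02
tool_pos: [426.2, -131.6, 370.3]
tcp_rot: [-3.14, -0.001, 1.155]
contact_force: [-0.6, -0.7, -1.2]
grip_width: 9.0
finger_force: 30.0
time: 7.68
tool_pos: [426.2, -131.6, 370.3]
tcp_rot: [-3.14, 0.001, 0.166]
contact_force: [-0.0, -0.1, -1.0]
grip_width: 9.4
finger_force: 30.0
time: 8.35
tool_pos: [426.6, -131.9, 297.3]
tcp_rot: [-3.141, -0.001, 0.0]
contact_force: [-0.2, -0.3, -0.3]
grip_width: 8.9
finger_force: 30.0
t 8.35 pos [ 426.6 -131.9  297.3] rpy [-3.1 -0.   0. ] w 8.9 F [-0.2 -0.3 -0.3] j [-0.5  0.3  1.9  0.   0.9  1.1]
```

View pics/w5.png

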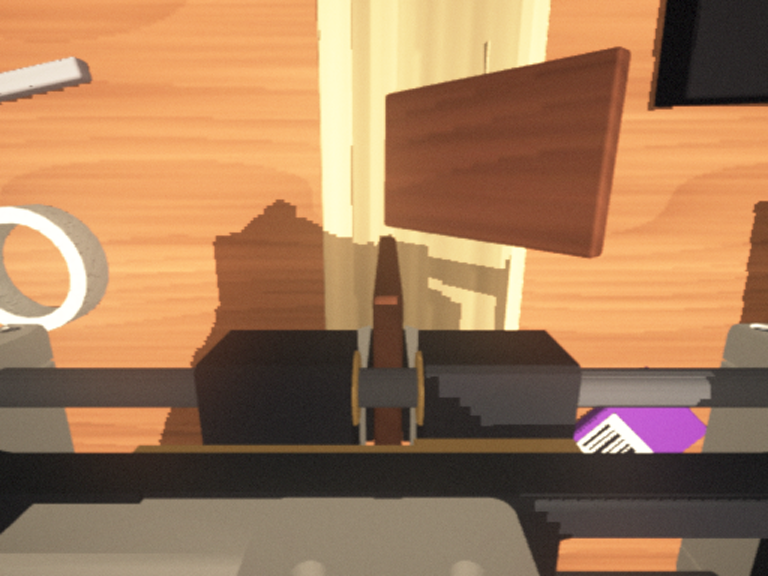

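```bash
python3 -m inch '[[0,0,0.003,0,0],[0,0,0.006,0,0],[0,0,0.007,0,0],[0,0,0.007,0,0]]'
python3 -m inch '[[0,0.005,0,0,0.55],[0,0.012,0,0,0.55],[0,0.02,0,0,0.55],[0,0.028,0,0,0.55],[0,0.036,0,0,0.55],[0,0.044,0,0,0.55],[0,0.052,0,0,0.55],[0,0.06,0,0,0.55]]'; 
python3 -m inch '[[0,0.005,0,0,0.55],[0,0.01,0,0,0.55],[0,0.015,0,0,0.55],[0,0.02,0,0,0.55],[0,0.02,0,0,0.55]]'; python3 c.py w6.png
```

```text
time: 8.73
tool_pos: [426.9, -132.7, 291.1]
tcp_rot: [3.139, -0.003, 0.001]
contact_force: [-2.7, -3.8, 6.6]
grip_width: 8.8
finger_force: 30.0
time: 9.4
tool_pos: [426.3, -193.0, 289.6]
tcp_rot: [-3.141, 0.0, -0.0]
contact_force: [-0.7, -0.2, 0.1]
grip_width: 50.1
finger_force: 0.0
time: 9.82
tool_pos: [426.5, -212.8, 289.7]
tcp_rot: [3.141, -0.0, -0.0]
contact_force: [-0.1, -0.2, 0.3]
grip_width: 50.6
finger_force: 0.0
t 9.82 pos [ 426.5 -212.8  289.7] rpy [ 3.1 -0.  -0. ] w 50.6 F [-0.1 -0.2  0.3] j [-0.6  0.4  1.8 -0.   0.9  0.9]
```

View pics/w6.png

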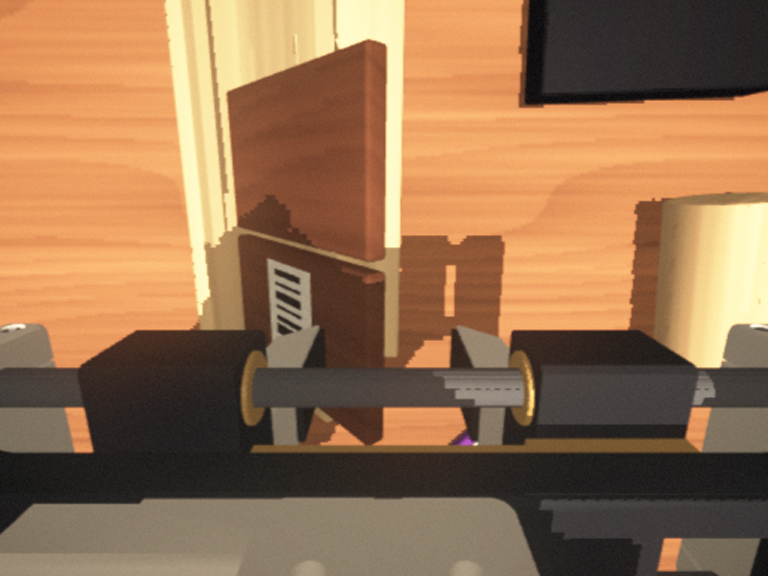

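```bash
cat > e.py <<'E'
from h import *
np.set_printoptions(suppress=True,precision=1)
w=capture("wrist")
for n,uv in (("far back",(386,44)),("near back",(384,262))):
  for z in (115,122): print(n,z,atz(w,np.array(uv)/1.5,z))
E
python3 e.py
python3 -m inch '[[0,0,-0.02,0,0.6],[0,0,-0.04,0,0.8],[0.03,0.01,-0.06,0,1],[0.06,0.02,-0.06,0,1],[0.078,0.033,-0.06,0,1],[0.078,0.033,-0.06,0,1],[0.078,0.033,-0.06,0,1]]'; python3 c.py w7.png
```

```text
far back 115 [ 537.  -211.5  115. ]
far back 122 [ 535.1 -211.5  122. ]
near back 115 [ 464.3 -210.6  115. ]
near back 122 [ 465.8 -210.6  122. ]
time: 10.5
tool_pos: [504.7, -244.9, 349.1]
tcp_rot: [-3.141, 0.001, 0.001]
contact_force: [-0.6, 0.1, -0.7]
grip_width: 89.5
finger_force: 0.0
t 10.5 pos [ 504.7 -244.9  349.1] rpy [-3.1  0.   0. ] w 89.5 F [-0.6  0.1 -0.7] j [-0.6  0.5  1.5  0.   1.2  1. ]
```

View pics/w7.png

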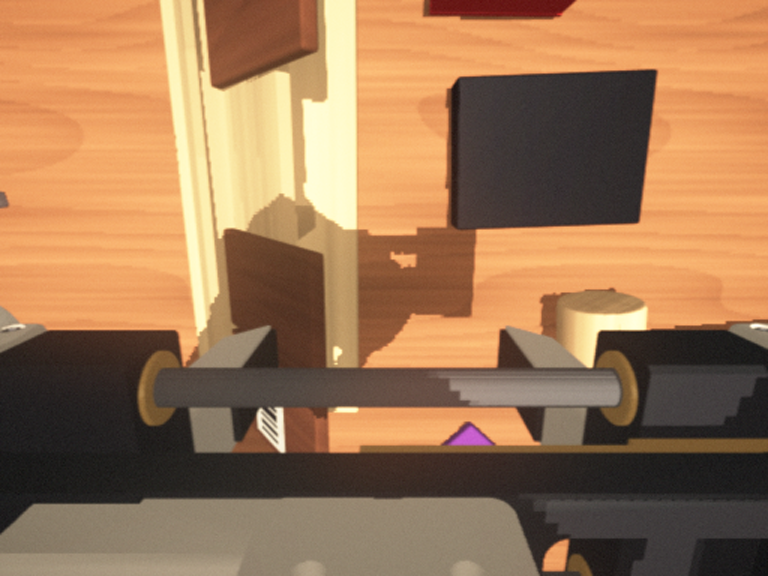

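```bash
python3 -m inch '[[-0.004,-0.035,0,0,1],[-0.004,-0.07,0,0,1],[-0.004,-0.07,0.02,0,1],[-0.004,-0.07,0.045,0,1],[-0.004,-0.07,0.07,0,1],[-0.004,-0.07,0.0725,0,1],[-0.004,-0.07,0.0725,0,1]]'
python3 -m inch '[[0,-0.015,0,0,1],[0,-0.03,-0.005,0,1],[0,-0.034,-0.01,0,1],[0,-0.038,-0.012,0,0.7],[0,-0.041,-0.012,0,0.5],[0,-0.042,-0.012,0,0.4],[0,-0.042,-0.012,0,0.3],[0,-0.042,-0.012,0,0.2]]'
python3 -m inch '[[0,0,0,0,0.2],[0,0,0,0,0.1],[0,0,0,0,0],[0,0,0,0,0],[0,0,0,0,0],[0,0,0,0,0],[0,0,0,0,0],[0,0,0,0,0]]'; python3 c.py w8.png
```

```text
time: 11.13
tool_pos: [499.4, -174.4, 276.3]
tcp_rot: [-3.14, 0.004, 0.0]
contact_force: [-0.4, 0.4, -0.2]
grip_width: 91.7
finger_force: 0.0
time: 11.8
tool_pos: [500.3, -133.3, 289.2]
tcp_rot: [-3.142, 0.0, -0.0]
contact_force: [-0.1, -0.6, -0.2]
grip_width: 63.1
finger_force: 0.1
time: 12.47
tool_pos: [500.4, -133.0, 289.2]
tcp_rot: [-3.142, -0.0, 0.0]
contact_force: [0.1, 0.1, -0.3]
grip_width: 9.8
finger_force: 5.1
t 12.47 pos [ 500.4 -133.   289.2] rpy [-3.1 -0.   0. ] w 9.8 F [ 0.1  0.1 -0.3] j [-0.4  0.5  1.7  0.   1.   1.2]
```

View pics/w8.png

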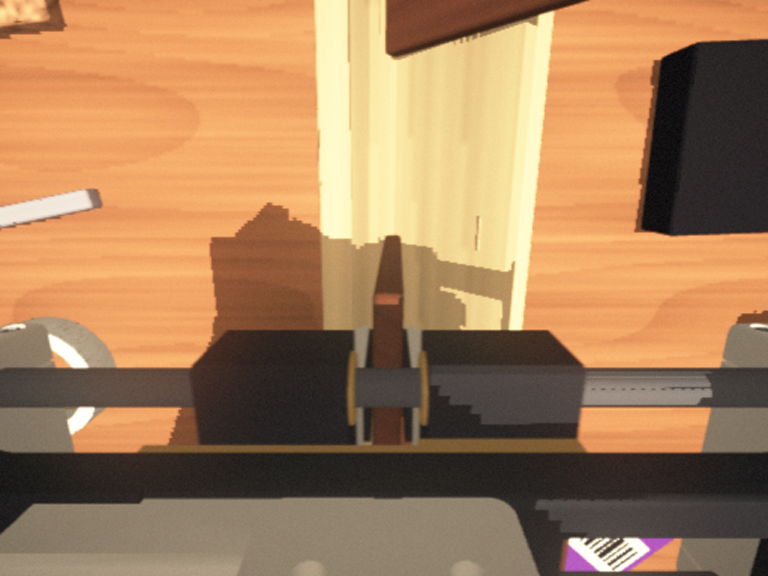

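```bash
python3 -m inch '[[0,0,0,0,0],[0,0,0,0,0],[0,0,0,0,0],[0,0,-0.02,0,0],[0,0,-0.04,0,0],[0,0,-0.06,0,0],[0,0,-0.08,0,0]]'
python3 -m inch '[[0,0,0,-0.99,0],[0,0,0,-0.99,0],[0,0,0,-0.99,0],[0,0,0,-0.99,0],[0,0,0,-0.99,0],[0,0,0,-0.99,0],[0,0,0,-0.99,0],[0,0,0,-0.99,0]]'
python3 -m inch '[[0,0,0,-0.99,0],[0,0,0,-0.99,0],[0,0,0,-0.99,0],[0,0,0,-0.99,0],[0,0,0,-0.99,0],[0,0,0,-0.99,0],[0,0,0,-0.99,0],[0,0,0,-0.99,0]]'
python3 -m inch '[[0,0,0,-0.99,0],[0,0,0,-0.99,0],[0,0,0,-0.99,0],[0,0,0,-0.99,0],[0,0,0,-0.99,0],[0,0,0,-0.99,0],[0,0,0,-0.99,0],[0,0,0,-0.99,0]]'
python3 -m inch '[[0,0,0,-0.09,0],[0,0,0,-0.1716,0],[0,0,0.03,-0.1716,0],[0,0,0.06,-0.1716,0],[0,0,0.072,-0.1716,0],[0,0,0.076,-0.1716,0],[0,0,0.08,-0.1716,0],[0,0,0.08,-0.1716,0]]'; python3 c.py w9.png
```

```text
time: 13.1
tool_pos: [500.2, -132.5, 369.6]
tcp_rot: [-3.14, 0.001, 0.0]
contact_force: [-0.1, -0.6, -0.6]
grip_width: 9.0
finger_force: 30.0
time: 13.77
tool_pos: [500.3, -132.5, 368.8]
tcp_rot: [-3.14, -0.001, 0.996]
contact_force: [-0.8, 1.0, -0.9]
grip_width: 8.8
finger_force: 30.0
time: 14.43
tool_pos: [500.3, -132.5, 368.7]
tcp_rot: [-3.141, -0.002, 1.987]
contact_force: [0.4, 0.4, 0.3]
grip_width: 9.1
finger_force: 30.0
time: 15.1
tool_pos: [500.3, -132.5, 368.8]
tcp_rot: [3.14, -0.001, 2.977]
contact_force: [0.9, 0.9, -0.9]
grip_width: 9.0
finger_force: 30.0
time: 15.77
tool_pos: [501.4, -132.5, 290.9]
tcp_rot: [3.14, 0.005, 3.14]
contact_force: [1.1, 3.5, 11.3]
grip_width: 9.0
finger_force: 30.1
t 15.77 pos [ 501.4 -132.5  290.9] rpy [3.1 0.  3.1] w 9.0 F [ 1.1  3.5 11.3] j [-0.4  0.5  1.7  0.   1.  -2. ]
```

```bash
python3 -m inch '[[0,-0.005,-0.001,0,0.55],[0,-0.012,-0.001,0,0.55],[0,-0.02,-0.001,0,0.55],[0,-0.028,-0.001,0,0.55],[0,-0.036,-0.001,0,0.55],[0,-0.044,-0.001,0,0.55],[0,-0.052,-0.001,0,0.55],[0,-0.06,-0.001,0,0.55]]'
python3 -m inch '[[0,-0.005,0,0,0.55],[0,-0.01,0,0,0.55],[0,-0.015,0,0,0.55],[0,-0.02,0,0,0.55],[0,-0.02,0,0,0.55]]'
python3 -m inch '[[0,0,-0.03,0,0.6],[0,0,-0.06,0,0.8],[0,0,-0.09,0,1],[0,0,-0.13,0,1],[-0.02,0.04,-0.13,0,1]]'
cat > f.py <<'E'
from h import *
np.set_printoptions(suppress=True,precision=1)
st();w=capture("wrist");t=capture("top");s=capture("scene")
for nm,p in (("w",w),("top",t),("scene",s)):
  for n in ("board_a","board_a_label"):
    print(nm,n,[(np.round(d["conf"],2),np.round(d["centre"],1).tolist()) for d in tip_of(p,n)][:6])
im=np.hstack([w["color"],np.pad(t["color"][60:290,220:360],((0,154),(0,0),(0,0)))])[...,::-1]
cv2.imwrite("pics/m1.png",im)
E
python3 f.py
```

```text
time: 16.48
tool_pos: [500.3, -194.0, 290.1]
tcp_rot: [3.141, -0.0, 3.141]
contact_force: [-0.6, -0.8, -0.2]
grip_width: 50.3
finger_force: 0.0
time: 16.9
tool_pos: [500.4, -213.5, 290.2]
tcp_rot: [3.141, -0.0, 3.141]
contact_force: [0.4, 0.6, 1.7]
grip_width: 50.5
finger_force: 0.8
time: 17.32
tool_pos: [518.4, -180.2, 428.0]
tcp_rot: [-3.133, 0.011, 3.136]
contact_force: [1.5, -1.0, 0.3]
grip_width: 77.1
finger_force: 0.0
t 17.32 pos [ 518.4 -180.2  428. ] rpy [-3.1  0.   3.1] w 77.1 F [ 1.5 -1.   0.3] j [-0.5  0.4  1.4 -0.   1.3 -2. ]
w board_a [(np.float64(0.96), [270.1, 90.8]), (np.float64(0.76), [270.3, 155.9]), (np.float64(0.69), [266.1, 275.2])]
w board_a_label [(np.float64(0.86), [271.6, 91.7])]
top board_a [(np.float64(0.95), [292.5, 156.3]), (np.float64(0.83), [293.3, 235.9]), (np.float64(0.78), [332.8, 276.4]), (np.float64(0.7), [288.8, 109.8]), (np.float64(0.62), [291.1, 214.1]), (np.float64(0.24), [282.0, 198.2])]
top board_a_label [(np.float64(0.97), [289.5, 237.8]), (np.float64(0.68), [150.8, 210.2])]
scene board_a [(np.float64(0.82), [234.9, 174.0]), (np.float64(0.74), [204.2, 200.2]), (np.float64(0.63), [245.3, 158.0]), (np.float64(0.59), [170.7, 266.8]), (np.float64(0.58), [228.3, 159.6]), (np.float64(0.27), [238.4, 196.0])]
scene board_a_label [(np.float64(0.57), [245.5, 158.6])]
```

View pics/m1.png

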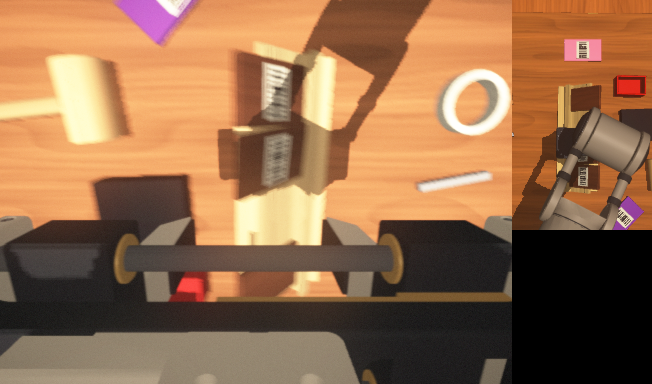

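```bash
python3 -m inch '[[-0.035,0,0.01,0,1],[-0.07,0,0.02,0,1],[-0.1,0,0.03,0,1],[-0.136,0,0.05,0,1],[-0.136,0,0.075,0,1],[-0.136,0,0.075,0,1],[-0.136,0,0.075,0,1]]'
cat > g.py <<'E'
from h import *
np.set_printoptions(suppress=True,precision=1)
st();w=capture("wrist");save(w,"w10.png")
for d in trace(w,"board_d")[:4]:
    m=d["pixels"].astype(np.uint8);c=max(cv2.findContours(m,0,2)[0],key=cv2.contourArea)
    a=cv2.approxPolyDP(c,3,True)[:,0]
    print(round(d["conf"],2),a.tolist()); print([np.round(atz(w,q,122)[:2]).tolist() for q in a])
E
python3 g.py
```

```text
time: 18.35
tool_pos: [654.5, -176.1, 343.1]
tcp_rot: [3.14, -0.005, 3.141]
contact_force: [-0.5, -0.1, 0.6]
grip_width: 91.8
finger_force: 0.0
t 18.35 pos [ 654.5 -176.1  343.1] rpy [ 3.1 -0.   3.1] w 91.8 F [-0.5 -0.1  0.6] j [-0.4  0.7  1.1 -0.   1.3 -1.9]
0.94 [[300, 161], [208, 175], [209, 243], [254, 244], [297, 222]]
[[616.0, -145.0], [626.0, -212.0], [680.0, -213.0], [681.0, -178.0], [663.0, -146.0]]
0.88 [[215, 286], [216, 301], [308, 294], [306, 282], [218, 282]]
[[718.0, -210.0], [732.0, -210.0], [726.0, -135.0], [714.0, -137.0], [714.0, -208.0]]
0.6 [[201, 0], [204, 41], [306, 55], [312, 0]]
[[515.0, -211.0], [538.0, -210.0], [546.0, -144.0], [515.0, -141.0]]
```

```bash
python3 -m inch '[[-0.004,0.001,0.02,0,1],[-0.004,0.001,0.045,0,1],[-0.004,0.001,0.066,0,1],[-0.004,0.001,0.066,0,1],[-0.004,0.001,0.066,0,1]]'
python3 -m inch '[[0,0.015,0,0,1],[0,0.03,-0.005,0,1],[0,0.034,-0.01,0,1],[0,0.038,-0.012,0,0.7],[0,0.041,-0.012,0,0.5],[0,0.042,-0.012,0,0.4],[0,0.042,-0.012,0,0.3],[0,0.042,-0.012,0,0.2]]'
python3 -m inch '[[0,0,0,0,0.2],[0,0,0,0,0.1],[0,0,0,0,0],[0,0,0,0,0],[0,0,0,0,0],[0,0,0,0,0],[0,0,0,0,0],[0,0,0,0,0]]'
python3 -m inch '[[0,0,0,0,0],[0,0,0,0,0],[0,0,0,0,0],[0,0,-0.02,0,0],[0,0,-0.04,0,0],[0,0,-0.06,0,0],[0,0,-0.08,0,0]]'; python3 g.py
```

```text
time: 18.87
tool_pos: [658.7, -175.0, 280.8]
tcp_rot: [-3.141, 0.001, 3.141]
contact_force: [-0.1, 0.5, 0.6]
grip_width: 91.6
finger_force: 0.0
time: 19.53
tool_pos: [659.0, -132.9, 291.0]
tcp_rot: [3.142, -0.0, -3.142]
contact_force: [0.1, 0.3, -0.1]
grip_width: 62.8
finger_force: 0.1
time: 20.2
tool_pos: [659.0, -132.8, 291.2]
tcp_rot: [-3.141, 0.0, -3.141]
contact_force: [-0.8, -10.2, 2.3]
grip_width: 10.0
finger_force: 30.2
time: 20.78
tool_pos: [658.9, -132.7, 371.8]
tcp_rot: [3.141, -0.001, -3.141]
contact_force: [-0.3, 0.4, -1.4]
grip_width: 8.7
finger_force: 30.0
t 20.78 pos [ 658.9 -132.7  371.8] rpy [ 3.1 -0.  -3.1] w 8.7 F [-0.3  0.4 -1.4] j [-0.3  0.6  1.1  0.   1.4 -1.9]
0.92 [[148, 1], [153, 43], [245, 55], [261, 53], [264, 0]]
[[511.0, -211.0], [538.0, -210.0], [546.0, -142.0], [545.0, -130.0], [511.0, -128.0]]
0.85 [[255, 162], [249, 242], [267, 243], [264, 167]]
[[627.0, -135.0], [698.0, -140.0], [699.0, -124.0], [631.0, -127.0]]
0.53 [[504, 63], [414, 79], [411, 88], [504, 70]]
[[552.0, 53.0], [563.0, -13.0], [570.0, -15.0], [557.0, 54.0]]
0.52 [[268, 294], [272, 296]]
[[751.0, -123.0], [754.0, -119.0]]
```

```bash
python3 -m inch '[[-0.003,0,0,0.99,0],[-0.003,0,0,0.99,0],[-0.003,0,0,0.99,0],[-0.003,0,0,0.99,0],[-0.003,0,0,0.99,0],[-0.003,0,0,0.99,0],[-0.003,0,0,0.99,0],[-0.003,0,0,0.99,0]]'
python3 -m inch '[[0,0,0,0.99,0],[0,0,0,0.99,0],[0,0,0,0.99,0],[0,0,0,0.99,0],[0,0,0,0.99,0],[0,0,0,0.99,0],[0,0,0,0.99,0],[0,0,0,0.99,0]]'
python3 -m inch '[[0,0,0,0.99,0],[0,0,0,0.99,0],[0,0,0,0.99,0],[0,0,0,0.99,0],[0,0,0,0.99,0],[0,0,0,0.99,0],[0,0,0,0.99,0],[0,0,0,0.99,0]]'
python3 -m inch '[[0,0,0,0.09,0],[0,0,0,0.1716,0],[0,0,0.03,0.1716,0],[0,0,0.06,0.1716,0],[0,0,0.072,0.1716,0],[0,0,0.076,0.1716,0],[0,0,0.08,0.1716,0],[0,0,0.08,0.1716,0]]'
python3 -c "
from h import *
o=st()
t=capture('top');save(t,'t1.png')
"
```

```text
time: 21.55
tool_pos: [661.9, -132.6, 369.5]
tcp_rot: [-3.14, -0.002, 2.146]
contact_force: [-0.4, -0.5, -1.1]
grip_width: 9.1
finger_force: 30.0
time: 22.22
tool_pos: [661.9, -132.6, 369.5]
tcp_rot: [-3.139, 0.0, 1.156]
contact_force: [-0.0, 0.1, -0.1]
grip_width: 8.8
finger_force: 30.0
time: 22.88
tool_pos: [661.9, -132.6, 369.5]
tcp_rot: [-3.14, 0.002, 0.166]
contact_force: [-0.6, 0.6, -1.3]
grip_width: 9.0
finger_force: 30.0
time: 23.55
tool_pos: [661.7, -133.6, 291.4]
tcp_rot: [3.14, 0.001, -0.0]
contact_force: [-1.2, -3.4, 0.6]
grip_width: 8.7
finger_force: 30.0
t 23.55 pos [ 661.7 -133.6  291.4] rpy [ 3.14e+00  1.00e-03 -0.00e+00] w 8.7 F [-1.2 -3.4  0.6] j [-0.31  0.71  1.21 -0.    1.22  1.26]
```

```bash
python3 -m inch '[[0,0,0.001,0,0],[0,0,0.001,0,0]]'
python3 -m inch '[[0,0.005,0,0,0.55],[0,0.012,0,0,0.55],[0,0.02,0,0,0.55],[0,0.028,0,0,0.55],[0,0.036,0,0,0.55],[0,0.044,0,0,0.55],[0,0.052,0,0,0.55],[0,0.06,0,0,0.55]]'
python3 -m inch '[[0,0.005,0,0,0.55],[0,0.01,0,0,0.55],[0,0.015,0,0,0.55],[0,0.02,0,0,0.55],[0,0.02,0,0,0.55]]'
python3 -m inch '[[0,0,-0.03,0,0.6],[0,0,-0.06,0,0.8],[0,0,-0.09,0,1],[0,0,-0.12,0,1],[-0.03,-0.03,-0.12,0,1],[-0.05,-0.06,-0.12,0,1],[-0.08,-0.09,-0.12,0,1],[-0.1,-0.12,-0.12,0,1]]'
python3 -m inch '[[-0.03,-0.03,0,0,1],[-0.06,-0.06,0,0,1],[-0.08,-0.09,0,0,1],[-0.1,-0.125,0,0,1],[-0.1,-0.16,0,0,1],[-0.1,-0.19,0,0,1],[-0.1,-0.22,0,0,1],[-0.1,-0.25,0,0,1]]'
cat > k.py <<'E'
from h import *
np.set_printoptions(suppress=True,precision=1)
st();w=capture("wrist");t=capture("top");s=capture("scene")
for nm,p in (("w",w),("top",t),("scene",s)):
  for n in ("board_a","board_a_label","scanner","scanner_window","rack_face"):
    print(nm,n,[(np.round(d["conf"],2),np.round(d["centre"],1).tolist()) for d in tip_of(p,n)][:6])
a=cv2.resize(t["color"][60:320,80:360],None,fx=1.4,fy=1.4);b=cv2.resize(s["color"][120:280,150:350],None,fx=2,fy=2)
im=np.zeros((370,800,3),np.uint8);im[:a.shape[0],:392]=a;im[:320,395:795]=b
cv2.imwrite("pics/m2.png",im[...,::-1])
E
python3 k.py
```

```text
time: 23.77
tool_pos: [661.8, -133.5, 291.4]
tcp_rot: [3.14, 0.0, 0.0]
contact_force: [-2.7, -3.9, 4.3]
grip_width: 9.1
finger_force: 30.0
time: 24.43
tool_pos: [662.0, -193.7, 290.1]
tcp_rot: [-3.141, 0.0, -0.0]
contact_force: [-0.3, 0.1, 0.0]
grip_width: 50.3
finger_force: 0.0
time: 24.85
tool_pos: [662.0, -213.6, 290.2]
tcp_rot: [3.141, -0.0, -0.0]
contact_force: [-0.4, 0.1, -0.9]
grip_width: 50.2
finger_force: 0.0
time: 25.52
tool_pos: [559.9, -91.4, 410.3]
tcp_rot: [-3.141, 0.0, -0.0]
contact_force: [0.3, -0.4, 0.8]
grip_width: 90.9
finger_force: 0.0
time: 26.18
tool_pos: [461.3, 159.0, 410.7]
tcp_rot: [-3.141, -0.001, 0.001]
contact_force: [0.6, 0.6, 0.5]
grip_width: 92.3
finger_force: 0.0
t 26.18 pos [461.3 159.  410.7] rpy [-3.1 -0.   0. ] w 92.3 F [0.6 0.6 0.5] j [0.2 0.3 1.6 0.  1.3 1.7]
w board_a []
w board_a_label [(np.float64(0.31), [308.8, 100.6])]
w scanner [(np.float64(0.6), [99.4, 110.1])]
w scanner_window [(np.float64(0.61), [156.5, 112.6])]
w rack_face [(np.float64(0.63), [499.4, 105.1])]
top board_a [(np.float64(0.96), [289.4, 106.8]), (np.float64(0.89), [290.9, 2
[... 181 characters left out ...]
4(0.65), [292.7, 236.4])]
top scanner [(np.float64(0.58), [118.7, 197.4])]
top scanner_window [(np.float64(0.6), [140.1, 198.1]), (np.float64(0.2), [336.2, 150.1])]
top rack_face [(np.float64(0.92), [279.3, 197.5]), (np.float64(0.33), [278.4, 194.4])]
scene board_a [(np.float64(0.93), [243.8, 160.6]), (np.float64(0.92), [207.1, 198.6]), (np.float64(0.69), [236.9, 170.9]), (np.float64(0.64), [170.8, 266.5]), (np.float64(0.6), [307.5, 289.9]), (np.float64(0.58), [231.1, 159.5])]
scene board_a_label [(np.float64(0.72), [244.6, 163.4])]
scene scanner [(np.float64(0.78), [431.3, 247.0])]
scene scanner_window [(np.float64(0.87), [398.8, 232.8])]
scene rack_face [(np.float64(0.89), [238.1, 197.1])]
```

View pics/m2.png

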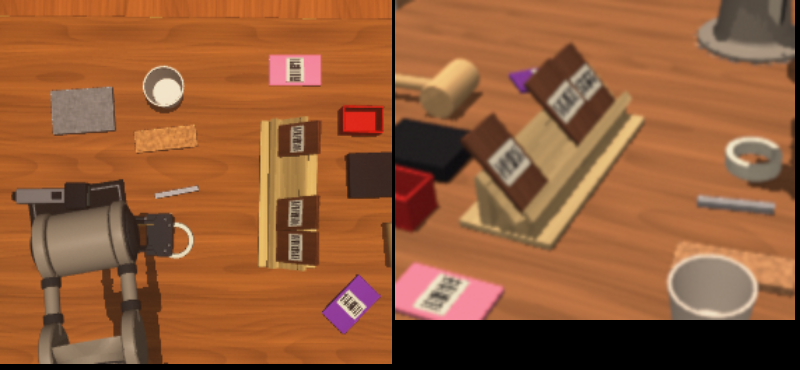

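```bash
cat > l.py <<'E'
from h import *
np.set_printoptions(suppress=True,precision=1)
w=capture("wrist");t=capture("top");s=capture("scene")
def best(p,n): return tip_of(p,n)[0]["centre"]
for n in ("scanner","scanner_window"):
    c=[(p,best(p,n)) for p in (w,t,s)]
    print(n,tri(c)[0],tri(c[1:])[0],[atz(p,uv,0 if n=="scanner" else 20) for p,uv in c])
for nm,p,z in (("w",w,33),("t",t,33)):
    m=trace(p,"scanner")[0]["pixels"].astype(np.uint8);c=max(cv2.findContours(m,0,2)[0],key=cv2.contourArea)
    r=cv2.minAreaRect(c);print(nm,r,[atz(p,q,z)[:2] for q in cv2.boxPoints(r)])
r=trace(t,"mat")
for d in r[:2]: print(d["conf"],d["rect"])
c=[(p,best(p,"mat")) for p in (t,s)];print("mat",tri(c)[0],atz(t,c[0][1],1))
go(500,330,300,0)
E
python3 l.py
```

```text
scanner [533.7 370.2   9.4] [536.5 371.4  13.4] [array([531.5, 370.2,   0. ]), array([536.8, 376.5,   0. ]), array([518.7, 373.7,   0. ])]
scanner_window [619.1 116.  236.4] [663.2  74.7 217.1] [array([535. , 291.2,  20. ]), array([538.4, 297.2,  20. ]), array([ 590.3, -215.9,   20. ])]
w ((87.5, 111.5), (49.0, 141.0), 90.0) [array([564.7, 445.4]), array([564.6, 277.2]), array([507.1, 282.5]), array([507.2, 458.2])]
t ((116.39118194580078, 197.41470336914062), (56.525325775146484, 19.480911254882812), 4.398705005645752) [array([515.2, 457.1]), array([575.5, 453.9]), array([563.4, 278.9]), array([503.1, 282.4])]
0.55 [135.3, 207.8, 66.7, 31.0]
mat [494.6 318.5  -3.5] [494.7 315.8   1. ]
shift [ 0.  -0.2  0.1] norm 0.208 spin 0.0
```

```bash
python3 -m inch '[[0.01,-0.03,0,-0.8,1],[0.02,-0.06,0,-0.8,1],[0.03,-0.09,0,-0.8,1],[0.04,-0.12,0,-0.8,1],[0.05,-0.15,0,-0.8,1],[0.06,-0.18,0,-0.8,1],[0.073,-0.202,0,-0.8,1],[0.073,-0.202,0,-0.8,1]]'
python3 -m inch '[[0,0,0.01,-0.8,1],[0,0,0.02,-0.8,1],[0,0,0.03,-0.8,1],[0,0,0.04,-0.8,1],[0,0,0.06,-0.8,1],[0,0,0.08,-0.8,1],[0,0,0.08,-0.8,1],[0,0,0.08,-0.8,1]]'
cat > l.py <<'E'
from h import *
np.set_printoptions(suppress=True,precision=1)
st();w=capture("wrist");s=capture("scene");save(w,"w11.png",s=1.5)
for n,z in (("scanner",0),("scanner_window",20)):
    print(n,[(round(d["conf"],2),d["centre"],atz(w,d["centre"],z)) for d in tip_of(w,n)[:3]],[(round(d["conf"],2),d["centre"],atz(s,d["centre"],z)) for d in tip_of(s,n)[:3]])
m=trace(w,"scanner")[0]["pixels"].astype(np.uint8);c=max(cv2.findContours(m,0,2)[0],key=cv2.contourArea)
a=cv2.approxPolyDP(c,2,True)[:,0];print([(q.tolist(),atz(w,q,32)[:2].round().tolist()) for q in a])
E
python3 l.py
```

```text
time: 28.45
tool_pos: [535.7, 362.8, 408.9]
tcp_rot: [-3.141, -0.001, 0.806]
contact_force: [-0.6, -0.5, -1.1]
grip_width: 91.7
finger_force: 0.0
time: 29.12
tool_pos: [534.6, 358.6, 328.7]
tcp_rot: [-3.139, 0.002, 1.601]
contact_force: [-0.1, 0.4, 0.4]
grip_width: 91.8
finger_force: 0.0
t 29.12 pos [534.6 358.6 328.7] rpy [-3.1  0.   1.6] w 91.8 F [-0.1  0.4  0.4] j [ 0.5  0.6  1.3 -0.   1.2  0.4]
scanner [(0.69, [259.5, 170.8], array([535.5, 368.1,   0. ]))] [(0.65, [428.7, 243.4], array([525.6, 361. ,   0. ])), (0.28, [209.3, 202.0], array([ 555.8, -227.2,    0. ]))]
scanner_window [] [(0.69, [400.4, 233.1], array([536. , 291.9,  20. ])), (0.35, [243.0, 157.7], array([ 298.7, -233.4,   20. ])), (0.26, [236.2, 171.9], array([ 398.1, -213.4,   20. ]))]
[([251, 80], [525.0, 459.0]), ([251, 89], [525.0, 451.0]), ([243, 94], [518.0, 447.0]), ([243, 193], [519.0, 351.0]), ([234, 197], [510.0, 346.0]), ([231, 206], [507.0, 337.0]), ([231, 244], [507.0, 294.0]), ([284, 244], [564.0, 296.0]), ([287, 208], [565.0, 336.0]), ([283, 197], [560.0, 348.0]), ([275, 194], [552.0, 351.0]), ([279, 95], [551.0, 447.0]), ([271, 89], [543.0, 452.0]), ([270, 80], [542.0, 459.0])]
```

View pics/w11.png

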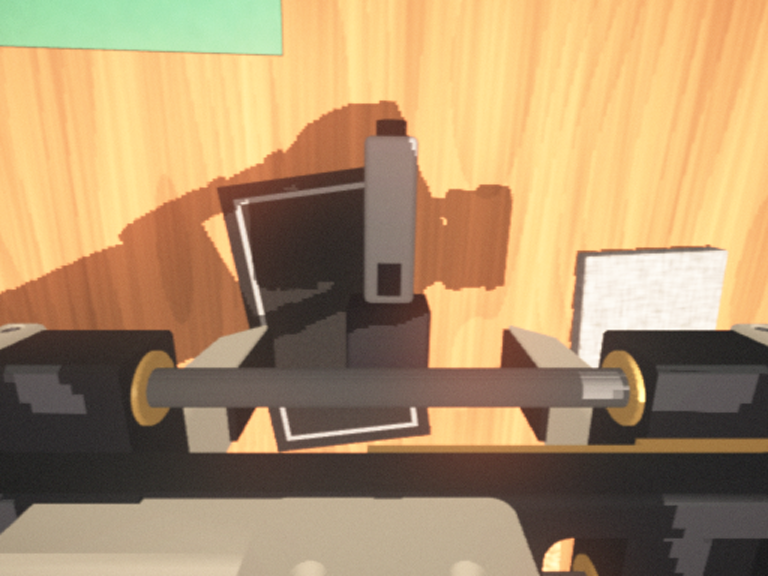

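```bash
python3 -m inch '[[0.0085,0.001,0.02,0.02,1],[0.0085,0.001,0.05,0.02,1],[0.0085,0.001,0.08,0.02,1],[0.0085,0.001,0.11,0.02,1],[0.0085,0.001,0.13,0.02,1],[0.0085,0.001,0.1425,0.02,1],[0.0085,0.001,0.1425,0.02,0],[0.0085,0.001,0.1425,0.02,0]]'
python3 -m inch '[[0,0,0,0,0],[0,0,0,0,0],[0,0,0,0,0],[0,0,0,0,0],[0,0,0,0,0],[0,0,0,0,0],[0,0,0,0,0],[0,0,0,0,0]]'
python3 -m inch '[[0,0,0,0,0],[0,0,0,0,0],[0,0,-0.02,0,0],[0,0,-0.05,0,0],[0,0,-0.08,0,0],[0,0,-0.11,0,0],[0,0,-0.14,0,0],[0,0,-0.14,0,0]]'
cat > m.py <<'E'
from h import *
from scipy.optimize import least_squares
np.set_printoptions(suppress=True,precision=1)
o=st();s=capture("scene");t=capture("top")
for n in ("scanner","scanner_window"):
    for nm,p in (("s",s),("t",t)): print(n,nm,[(round(d["conf"],2),np.round(d["centre"],1).tolist()) for d in tip_of(p,n)[:3]])
save(s,"s_last.png")
E
python3 m.py
python3 - <<'E'
from h import *
t=capture("top")
c=np.array([atz(t,np.array(q)/1.5,1)[:2] for q in ((150,298),(252,283),(260,341),(157,357))]);print(c.round(),c.mean(0))
E
```

```text
time: 30.13
tool_pos: [535.9, 367.9, 188.1]
tcp_rot: [3.141, -0.0, 1.58]
contact_force: [0.7, -0.4, -0.3]
grip_width: 82.9
finger_force: 0.0
time: 30.8
tool_pos: [535.5, 367.8, 187.8]
tcp_rot: [-3.141, -0.0, 1.58]
contact_force: [-1.1, 0.2, 1.6]
grip_width: 33.7
finger_force: 30.0
time: 31.47
tool_pos: [536.7, 368.4, 334.4]
tcp_rot: [3.132, -0.005, 1.58]
contact_force: [1.7, 0.1, -1.8]
grip_width: 34.0
finger_force: 30.0
t 31.47 pos [536.7 368.4 334.4] rpy [ 3.1 -0.   1.6] w 34.0 F [ 1.7  0.1 -1.8] j [0.5 0.6 1.2 0.  1.2 0.5]
scanner s [(0.88, [448.8, 193.7])]
scanner t [(0.85, [103.0, 198.7])]
scanner_window s [(0.75, [413.6, 180.8]), (0.59, [208.8, 203.0])]
scanner_window t [(0.49, [296.6, 161.5])]
[[536. 430.]
 [569. 215.]
 [447. 196.]
 [412. 412.]] [490.83331096 313.08699033]
```

```bash
python3 -m inch '[[-0.025,0.005,-0.01,0.99,0],[-0.05,0.01,-0.01,0.99,0],[-0.075,0.016,-0.01,0.99,0],[-0.1,0.022,-0.01,0.99,0],[-0.125,0.028,-0.01,0.99,0],[-0.15,0.034,-0.01,0.99,0],[-0.175,0.04,-0.01,0.99,0],[-0.2,0.043,-0.01,0.99,0]]'
python3 -m inch '[[-0.014,0.021,0,0.99,0],[-0.028,0.042,0,0.99,0],[-0.042,0.063,0,0.99,0],[-0.056,0.084,0,0.99,0],[-0.07,0.105,0,0.99,0],[-0.084,0.126,0,0.99,0],[-0.098,0.146,0,0.99,0],[-0.111,0.166,0,0.99,0]]'
python3 -m inch '[[0.005,0.012,0,0.99,0],[0.01,0.024,0,0.99,0],[0.015,0.036,0,0.99,0],[0.02,0.048,0,0.99,0],[0.025,0.06,0,0.99,0],[0.03,0.072,0,0.99,0],[0.035,0.083,0,0.99,0],[0.04,0.094,0,0.99,0]]'
python3 -m inch '[[0,0,0,0.1,0],[0,0,0,0.18,0],[0,0,0,0.18,0]]'
python3 -c "
from h import *
st();go(580,-134,290,-1.5708)"
```

```text
time: 32.48
tool_pos: [580.9, 166.9, 336.6]
tcp_rot: [-3.141, 0.001, 0.584]
contact_force: [0.2, -0.3, -3.5]
grip_width: 34.0
finger_force: 30.0
time: 33.15
tool_pos: [580.4, -32.8, 336.7]
tcp_rot: [3.141, 0.002, -0.406]
contact_force: [0.0, 0.5, -3.4]
grip_width: 33.4
finger_force: 30.0
time: 33.82
tool_pos: [580.8, -134.3, 336.6]
tcp_rot: [3.14, 0.001, -1.396]
contact_force: [0.3, 0.6, -2.6]
grip_width: 33.7
finger_force: 30.0
time: 34.07
tool_pos: [580.8, -134.0, 336.6]
tcp_rot: [3.14, 0.001, -1.573]
contact_force: [-0.1, 0.8, -1.4]
grip_width: 33.9
finger_force: 30.0
t 34.07 pos [ 580.8 -134.   336.6] rpy [ 3.140e+00  1.000e-03 -1.573e+00] w 33.9 F [-0.1  0.8 -1.4] j [-0.36  0.53  1.42  0.    1.2   2.79]
shift [0.     0.0007 0.0466] norm 0.047 spin -0.002
```

```bash
python3 -m inch '[[0,0,0.02,0,0],[0,0,0.04,0,0],[0,0,0.052,0,0],[0,0,0.055,0,0]]'
for i in 1 2; do :; done
python3 -m inch '[[0,0,0.002,0,0],[0,0,0.004,0,0],[0,0,0.004,0,0]]' | grep -E "pos|contact"
python3 -m inch '[[0,0,0.002,0,0],[0,0,0.004,0,0],[0,0,0.004,0,0]]' | grep -E "pos|contact"
python3 -m inch '[[0,0,0.002,0,0],[0,0,0.004,0,0],[0,0,0.004,0,0]]' | grep -E "pos|contact"
python3 -m inch '[[0,0,0.002,0,0],[0,0,0.004,0,0],[0,0,0.004,0,0]]' | grep -E "pos|contact"
python3 -m inch '[[0,0,0.002,0,0],[0,0,0.004,0,0],[0,0,0.004,0,0]]' | grep -E "pos|contact"
```

```text
time: 34.4
tool_pos: [580.2, -133.2, 279.6]
tcp_rot: [3.136, 0.002, -1.567]
contact_force: [-0.5, -0.3, -2.6]
grip_width: 33.6
finger_force: 30.0
tool_pos: [581.2, -133.7, 279.1]
contact_force: [-0.1, -0.3, -2.5]
tool_pos: [581.1, -133.7, 275.0]
contact_force: [0.7, 0.2, 0.0]
tool_pos: [581.2, -133.0, 271.4]
contact_force: [-0.3, 5.4, 4.9]
tool_pos: [581.2, -132.9, 267.3]
contact_force: [0.5, 5.8, 4.3]
tool_pos: [581.3, -132.6, 263.2]
contact_force: [0.2, 6.9, 4.2]
```

```bash
python3 -m inch '[[0,0,0.002,0,0],[0,0,0.004,0,0],[0,0,0.006,0,0],[0,0,0.006,0,0]]' | grep -E "pos|contact"
python3 -m inch '[[0,0,0.002,0,0],[0,0,0.004,0,0],[0,0,0.004,0,0]]' | grep -E "pos|contact"
python3 -m inch '[[0,0,0.002,0,0],[0,0,0.004,0,0],[0,0,0.004,0,0]]' | grep -E "pos|contact"
python3 m.py
```

```text
tool_pos: [581.2, -132.5, 257.0]
contact_force: [0.2, 6.7, 2.9]
tool_pos: [581.3, -132.7, 253.0]
contact_force: [0.9, 6.1, 1.8]
tool_pos: [581.3, -132.9, 249.0]
contact_force: [1.5, 5.4, 2.8]
t 36.48 pos [ 581.3 -132.9  249. ] rpy [-3.1  0.  -1.6] w 33.6 F [1.5 5.4 2.8] j [-0.3  0.6  1.5  0.   1.   2.8]
scanner s [(0.55, [227.6, 193.7]), (0.52, [238.9, 199.6])]
scanner t []
scanner_window s []
scanner_window t [(0.66, [255.0, 182.1])]
```

```bash
python3 -m inch '[[0,0,0.002,0,0],[0,0,0.003,0,0],[0,0,0.003,0,0]]' | grep -E "pos|contact"
python3 -m inch '[[0,0,0.002,0,0],[0,0,0.003,0,0],[0,0,0.003,0,0]]' | grep -E "pos|contact"
```

```text
tool_pos: [581.3, -133.1, 246.3]
contact_force: [0.4, 5.0, 5.1]
tool_pos: [581.2, -133.0, 245.9]
contact_force: [-5.5, 6.7, 21.4]
```

```bash
python3 -m inch '[[0,0,-0.02,0,0],[0,0,-0.05,0,0],[0,0,-0.08,0,0],[-0.03,0,-0.1,0,0],[-0.06,0,-0.1,0,0],[-0.089,0,-0.1,0,0],[-0.089,0,-0.1,0,0]]'
python3 -m inch '[[0,0,0,-0.99,0],[0,0,0,-0.99,0],[0,0,0,-0.99,0],[0,0,0,-0.99,0],[0,0,0,-0.99,0],[0,0,0,-0.99,0],[0,0,0,-0.99,0],[0,0,0,-0.99,0]]'|grep pos
python3 -m inch '[[0,0,0,-0.99,0],[0,0,0,-0.99,0],[0,0,0,-0.99,0],[0,0,0,-0.99,0],[0,0,0,-0.99,0],[0,0,0,-0.99,0],[0,0,0,-0.99,0],[0,0,0,-0.99,0]]'|grep pos
python3 -m inch '[[0,0,0,-0.99,0],[0,0,0,-0.99,0],[0,0,0,-0.99,0],[0,0,0,-0.99,0],[0,0,0,-0.99,0],[0,0,0,-0.99,0],[0,0,0,-0.99,0],[0,0,0,-0.99,0]]'|grep pos
python3 -m inch '[[0,0,0,-0.1,0],[0,0,0,-0.174,0],[0,0,0,-0.174,0],[0,0,0,-0.174,0]]'
cat > n.py <<'E'
from h import *
np.set_printoptions(suppress=True,precision=1)
o=st();s=capture("scene");t=capture("top");x,y,z=o["tool_pos"]
for n in ("scanner","scanner_window","board_a_label"):
    for nm,p in (("s",s),("t",t)): print(n,nm,[(round(d["conf"],2),np.round(d["centre"],1).tolist()) for d in tip_of(p,n)[:4]])
for ph in (20,26,30,34,40):
    c,sn=np.cos(np.radians(ph)),np.sin(np.radians(ph));G=np.array([x,y,z-167]);f=np.array([0,-c,-sn]);u=np.array([0,-sn,c])
    print(ph,"origin",proj(s,G-12*f-20*u),"win",proj(s,G+68*f),"top win",proj(t,G+68*f))
c=proj(s,[x,y,z-167]).astype(int);save(s,"s2.png",(max(c[0]-100,0),max(c[1]-75,0),c[0]+100,c[1]+75),4)
E
python3 n.py
```

```text
time: 37.87
tool_pos: [580.4, -40.7, 342.7]
tcp_rot: [3.141, 0.002, -1.567]
contact_force: [0.7, 0.5, -2.3]
grip_width: 34.1
finger_force: 30.0
tool_pos: [580.8, -45.3, 342.0]
tool_pos: [580.7, -45.3, 341.9]
tool_pos: [580.7, -45.3, 341.9]
time: 40.2
tool_pos: [580.8, -45.1, 342.1]
tcp_rot: [-3.141, 0.0, 1.572]
contact_force: [-0.1, -0.4, -1.7]
grip_width: 34.2
finger_force: 30.0
t 40.2 pos [580.8 -45.1 342.1] rpy [-3.1  0.   1.6] w 34.2 F [-0.1 -0.4 -1.7] j [-0.2  0.5  1.4 -0.   1.2 -0.2]
scanner s [(0.71, [269.9, 167.4]), (0.22, [167.9, 193.7])]
scanner t []
scanner_window s [(0.59, [236.6, 170.2])]
scanner_window t []
board_a_label s [(0.46, [245.9, 161.9])]
board_a_label t [(0.58, [289.3, 235.4])]
20 origin [272.4 168.7] win [241.5 166.2] top win [272.3 182.8]
26 origin [273.  168.1] win [242.6 168.7] top win [271.2 182.9]
30 origin [273.3 167.7] win [243.5 170.3] top win [270.4 183. ]
34 origin [273.6 167.2] win [244.4 171.9] top win [269.4 183.1]
40 origin [274.  166.4] win [246.1 174.1] top win [267.8 183.2]
```

View pics/s2.png

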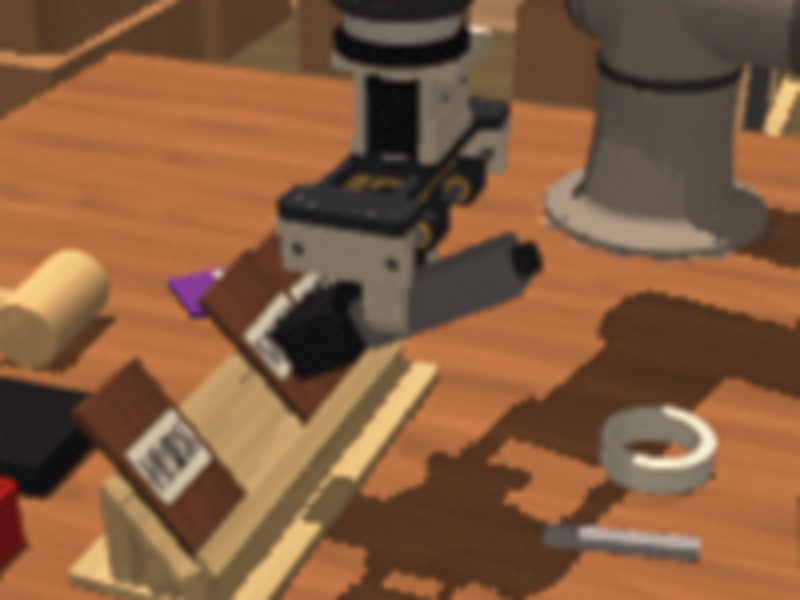

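```bash
cat > q.py <<'E'
from h import *
np.set_printoptions(suppress=True,precision=1)
o=st();s=capture("scene");x,y,z=o["tool_pos"]
c0=proj(s,[x,y,z-167]).astype(int);off=np.array([max(c0[0]-100,0),max(c0[1]-75,0)])
for ph in (20,26,30,34,38,42):
    c,sn=np.cos(np.radians(ph)),np.sin(np.radians(ph));G=np.array([x,y,z-167]);f=np.array([0,-c,-sn]);u=np.array([0,-sn,c])
    X=np.array([1,0,0]);e=[G+(-92)*f+17*X-12*0*u, G-92*f+17*X+12*u, G-10*f+17*X+12*u, G-92*f+17*X-20*u,G-10*f+17*X-20*u,G+68*f+29*X+20*u,G+68*f+29*X-20*u,G+18*f+29*X+20*u,G+18*f+29*X-20*u]
    P=[(proj(s,v)-off)*4 for v in e]
    d=P[1]-P[2];d2=P[3]-P[4];d3=P[6]-P[8]
    print(ph,"top edge",np.degrees(np.arctan2(-d[1],d[0])),"bot",np.degrees(np.arctan2(-d2[1],d2[0])),"tail top/bot",P[1],P[3],"head front top/bot",P[5],P[6],"head rear bot",P[8])
E
python3 q.py
```

```text
t 40.6 pos [580.9 -44.7 342.7] rpy [ 3.1 -0.   1.6] w 33.6 F [-0.6  0.9 -2.7] j [-0.2  0.5  1.4  0.   1.2 -0.2]
20 top edge 9.85487114484278 bot 8.795029711761297 tail top/bot [529.4 273.1] [545.3 323.8] head front top/bot [275.8 311.9] [298.7 369.8] head rear bot [369.4 359.1]
26 top edge 16.3065027297839 bot 15.113896334639122 tail top/bot [521.6 258.2] [543.1 308.2] head front top/bot [277.6 322.9] [306.  379.2] head rear bot [373.5 361.2]
30 top edge 20.743358206128104 bot 19.466777944582837 tail top/bot [515.6 248.6] [540.7 297.7] head front top/bot [279.4 330.2] [311.3 385.2] head rear bot [376.4 362.4]
34 top edge 25.28239487069059 bot 23.927522369077852 tail top/bot [508.9 239.3] [537.4 287.2] head front top/bot [281.7 337.5] [317.  390.9] head rear bot [379.2 363.4]
38 top edge 29.914326451295025 bot 28.48876685665907 tail top/bot [501.5 230.3] [533.4 276.8] head front top/bot [284.5 344.6] [323.  396.2] head rear bot [382.2 364.3]
42 top edge 34.626468869573785 bot 33.13978211526512 tail top/bot [493.6 221.8] [528.7 266.6] head front top/bot [287.8 351.7] [329.2 401.2] head rear bot [385.1 364.9]
```

```bash
cat > fit.py <<'E'
from h import *
from scipy.optimize import minimize
np.set_printoptions(suppress=True,precision=1)
o=st();s=capture("scene");x,y,z=o["tool_pos"]
r=trace(s,"scanner");print([(round(d["conf"],2),np.round(d["rect"])) for d in r])
S=6;m=r[0]["pixels"];cx,cy=np.round(r[0]["rect"][:2]).astype(int)
x0,y0=cx-40,cy-35;m=cv2.resize(m[y0:y0+70,x0:x0+80].astype(np.uint8),None,fx=S,fy=S,interpolation=0)
def hull(v,boxes):
    ph,dy,dz=v;c,sn=np.cos(ph),np.sin(ph);f=np.array([0,-c,-sn]);u=np.array([0,-sn,c]);G=np.array([x,y+dy,z-167+dz]);im=np.zeros_like(m)
    for a,b,w,h in boxes:
        p=[(proj(s,G+(i-12)*f+(k-20)*u+[j,0,0])-[x0,y0]+.5)*S for i in(a,b) for j in(-w/2,w/2) for k in(0,h)]
        cv2.fillConvexPoly(im,cv2.convexHull(np.array(p,np.float32)).astype(np.int32),1)
    return im
B=[(-80,30,34,32),(30,80,58,40)]
fin=np.zeros_like(m);p=[(proj(s,[x+j,y+k,z-178+h])-[x0,y0]+.5)*S for j in(-37,37) for k in(-13,13) for h in(0,150)]
cv2.fillConvexPoly(fin,cv2.convexHull(np.array(p,np.float32)).astype(np.int32),1)
def cost(v):
    im=hull(v,B);return ((im!=m)&(fin==0)).sum()/S/S+((m==1)&(im==0)&(fin==1)).sum()/S/S
best=None
for p0 in (24,30,36):
  for d0 in (-6,0):
    f=minimize(cost,[np.radians(p0),d0,0],method="Nelder-Mead",options=dict(initial_simplex=[[np.radians(p0),d0,0],[np.radians(p0+5),d0,0],[np.radians(p0),d0-6,0],[np.radians(p0),d0,6]]))
    print(np.degrees(f.x[0]),f.x[1:],f.fun)
E
python3 fit.py
```

```text
t 40.65 pos [580.9 -44.6 342.7] rpy [ 3.1 -0.   1.6] w 34.1 F [-0.5  0.4 -3.4] j [-0.2  0.5  1.4  0.   1.2 -0.2]
[(0.66, array([267., 162.,  65.,  36.]))]
31.479792955513954 [-8.4 -2.9] 111.6388888888889
31.353928205933798 [-8.2 -2.4] 111.19444444444444
31.531813298396774 [-8.  -2.8] 112.5
30.58490750266726 [-8.8 -2.3] 113.3611111111111
31.333102108243423 [-8.5 -2.4] 112.22222222222223
31.273777596583074 [-8.  -2.2] 111.66666666666667
```

```bash
python3 -m inch '[[0.003,-0.03,0.004,0,0],[0.006,-0.06,0.008,0,0],[0.009,-0.09,0.012,0,0],[0.011,-0.12,0.0145,0,0],[0.011,-0.14,0.0145,0,0],[0.011,-0.156,0.0145,0,0],[0.011,-0.156,0.0145,0,0]]' | grep -E "time|pos"
for k in 1 2 3; do python3 -m inch '[[0,0,0,0,0],[0,0,0,0,0],[0,0,0,0,0],[0,0,0,0,0],[0,0,0,0,0],[0,0,0,0,0],[0,0,0,0,0],[0,0,0,0,0]]' | grep -E "time|pos"; done
python3 fit.py
python3 - <<'E'
from h import *
t=capture("top");w=capture("wrist")
for nm,p in (("t",t),("w",w)):
  print(nm,[(round(d["conf"],2),np.round(d["centre"]),atz(p,d["centre"],82).round()) for n in("board_a","board_a_label") for d in tip_of(p,n)[:5]])
E
```

```text
time: 41.33
tool_pos: [422.2, -33.8, 328.3]
time: 42.0
tool_pos: [424.9, -34.2, 328.1]
time: 42.67
tool_pos: [424.8, -34.2, 328.2]
time: 43.33
tool_pos: [424.9, -34.2, 328.2]
t 43.33 pos [424.9 -34.2 328.2] rpy [ 3.1 -0.   1.6] w 33.9 F [-0.6 -0.9 -1.8] j [-0.3  0.2  1.9  0.   1.  -0.3]
[(0.86, array([288., 144.,  62.,  35.]))]
30.378099314895373 [-9.4 -3.5] 55.99999999999999
30.478593045367656 [-9.6 -3.6] 56.02777777777778
30.416032258416912 [-9.2 -3.5] 55.80555555555556
30.272180765927775 [-8.9 -3.2] 56.05555555555555
30.259222432290372 [-9.5 -3.7] 55.50000000000001
30.459619356389492 [-9.2 -3.6] 55.888888888888886
t [(0.83, array([330., 279.]), array([ 301., -285.,   82.])), (0.71, array([294., 158.]), array([ 659., -178.,   82.])), (0.6, array([291., 111.]), array([ 803., -167.,   82.])), (0.59, array([295., 214.]), array([ 493., -180.,   82.])), (0.57, array([294., 234.]), array([ 431., -180.,   82.])), (0.64, array([292., 240.]), array([ 414., -172.,   82.]))]
w []
```

```bash
python3 -m inch '[[0,0.025,0,0,0],[0,0.05,0.002,0,0],[0,0.074,0.002,0,0],[0,0.074,0.002,0,0],[0,0.074,0.002,0,0]]' | grep -E "time|pos"
for k in 1 2 3; do python3 -m inch '[[0,0,0,0,0],[0,0,0,0,0],[0,0,0,0,0],[0,0,0,0,0],[0,0,0,0,0],[0,0,0,0,0],[0,0,0,0,0],[0,0,0,0,0]]' | grep -E "time|pos"; done
python3 -m inch '[[0,0.03,0,0,0],[0,0.06,0,0,0],[0,0.09,0,0,0],[0,0.12,0,0,0],[0,0.15,0,0,0],[0,0.161,0,0,0],[0,0.161,0,0,0],[0,0.161,0,0,0]]' | grep -E "time|pos"
for k in 1 2 3; do python3 -m inch '[[0,0,0,0,0],[0,0,0,0,0],[0,0,0,0,0],[0,0,0,0,0],[0,0,0,0,0],[0,0,0,0,0],[0,0,0,0,0],[0,0,0,0,0]]' | grep -E "time|pos"; done; python3 fit.py
```

```text
time: 44.15
tool_pos: [499.4, -33.9, 325.7]
time: 44.82
tool_pos: [498.8, -34.0, 326.3]
time: 45.48
tool_pos: [498.8, -33.9, 326.2]
time: 46.15
tool_pos: [498.8, -33.9, 326.2]
time: 46.82
tool_pos: [659.7, -33.3, 325.2]
time: 47.48
tool_pos: [659.8, -33.4, 326.2]
time: 48.15
tool_pos: [659.8, -33.4, 326.2]
time: 48.82
tool_pos: [659.8, -33.4, 326.2]
t 48.82 pos [659.8 -33.4 326.2] rpy [ 3.1 -0.   1.6] w 33.3 F [ 0.8  0.  -2.8] j [-0.2  0.7  1.2  0.   1.3 -0.2]
[(0.75, array([259., 185.,  68.,  38.]))]
31.122541709650648 [-10.   -3.5] 133.72222222222223
30.806001253157298 [-9.8 -3.3] 133.30555555555557
31.28044878193121 [-9.3 -3.2] 132.4722222222222
31.432046134602068 [-9.3 -3. ] 132.94444444444446
31.41707151744201 [-9.7 -3.5] 133.94444444444443
31.487134858877816 [-9.8 -3.6] 133.13888888888889
```

```bash
python3 -m inch '[[0.03,-0.014,-0.01,0,0],[0.06,-0.028,-0.02,0,0],[0.09,-0.042,-0.02,0,0],[0.12,-0.056,-0.02,0,0],[0.15,-0.07,-0.02,0,0],[0.18,-0.085,-0.02,0,0],[0.2,-0.1,-0.02,0,0]]' | grep -E "time|pos"
python3 -m inch '[[0.03,-0.014,0,-0.1,0],[0.06,-0.028,0,-0.156,0],[0.09,-0.042,0,-0.156,0],[0.12,-0.056,0,-0.156,0],[0.143,-0.068,0,-0.156,0],[0.143,-0.068,0.03,-0.156,0],[0.143,-0.068,0.06,-0.156,0],[0.143,-0.068,0.09,-0.156,0]]' | grep -E "time|pos|rot"
python3 -c "
from h import *
st();t=capture('top');w=capture('wrist')
m=trace(t,'mat');print([(round(d['conf'],2),d['rect'],atz(t,d['rect'][:2],1)) for d in m[:2]])
print([(round(d['conf'],2),atz(t,d['centre'],1)) for d in tip_of(t,'mat')[:3]],[(round(d['conf'],2),atz(w,d['centre'],1)) for d in tip_of(w,'mat')[:3]])
go(491.5,310,240,1.728)"
```

```text
time: 49.5
tool_pos: [558.1, 168.6, 346.5]
time: 50.17
tool_pos: [490.3, 309.9, 256.0]
tcp_rot: [3.139, -0.001, 1.732]
t 50.17 pos [490.3 309.9 256. ] rpy [ 3.139e+00 -1.000e-03  1.732e+00] w 33.6 F [-0.1 -0.4 -3.1] j [ 0.43  0.59  1.56 -0.    0.99  0.27]
[(0.71, [138.6, 213.2, 64.0, 42.8], array([490.64830225, 306.50257273,   1.        ]))]
[(0.58, array([490.87342675, 318.86407827,   1.        ])), (0.23, array([ 700.38703478, -328.20284714,    1.        ]))] []
shift [0.0007 0.0002 0.0179] norm 0.018 spin 0.002
```

Mat centre confirmed near (491, 313). Lower nose-first and let the mat level the scanner.

```bash
python3 -m inch '[[0,0,0.005,0,0],[0,0,0.012,0,0],[0,0,0.02,0,0],[0,0,0.025,0,0],[0,0,0.025,0,0]]' | grep -E "pos|contact"
python3 -m inch '[[0,0,0.004,0,0],[0,0,0.008,0,0],[0,0,0.012,0,0],[0,0,0.012,0,0]]' | grep -E "pos|contact"
python3 -m inch '[[0,0,0.004,0,0],[0,0,0.008,0,0],[0,0,0.01,0,0],[0,0,0.01,0,0]]' | grep -E "pos|contact"
python3 -m inch '[[0,0,0.003,0,0],[0,0,0.006,0,0],[0,0,0.008,0,0],[0,0,0.008,0,0]]' | grep -E "pos|contact"
python3 -m inch '[[0,0,0.002,0,0],[0,0,0.004,0,0],[0,0,0.004,0,0]]' | grep -E "pos|contact"
python3 -m inch '[[0,0,0.002,0,0],[0,0,0.003,0,0],[0,0,0.003,0,0]]' | grep -E "pos|contact"
```

```text
tool_pos: [490.3, 308.8, 229.9]
contact_force: [-0.4, -0.7, -2.6]
tool_pos: [490.9, 310.1, 220.1]
contact_force: [-1.3, 3.9, 3.8]
tool_pos: [491.3, 310.3, 210.6]
contact_force: [-0.8, 5.1, 5.3]
tool_pos: [491.3, 310.0, 202.4]
contact_force: [0.7, 3.4, 4.6]
tool_pos: [491.1, 309.7, 198.0]
contact_force: [0.6, 3.8, 4.5]
tool_pos: [491.0, 309.3, 194.6]
contact_force: [0.3, 4.6, 3.7]
```

```bash
python3 -m inch '[[0,0,0.002,0,0],[0,0,0.003,0,0],[0,0,0.003,0,0]]' | grep -E "pos|contact"
python3 -m inch '[[0,0,0.001,0,0],[0,0,0.002,0,0],[0,0,0.002,0,0]]' | grep -E "pos|contact"
python3 -m inch '[[0,0,0.001,0,0],[0,0,0.002,0,0],[0,0,0.002,0,0]]' | grep -E "pos|contact"
python3 fit.py
```

```text
tool_pos: [490.8, 309.1, 191.2]
contact_force: [0.3, 4.2, 3.1]
tool_pos: [490.7, 309.0, 189.0]
contact_force: [0.4, 4.2, 3.0]
tool_pos: [490.6, 309.0, 187.0]
contact_force: [0.3, 4.3, 3.3]
t 53.08 pos [490.6 309.  187. ] rpy [-3.1  0.   1.7] w 33.7 F [0.3 4.3 3.3] j [0.4 0.7 1.6 0.  0.8 0.3]
[(0.57, array([412., 221.,  73.,  31.])), (0.41, array([322., 223.,  35.,  11.]))]
6.4894818891971475 [-9.5  0.5] 352.6388888888889
7.151611463116542 [-9.8  0.5] 350.3611111111111
7.647924741541313 [-9.4  0.8] 349.6111111111111
8.399537869754006 [-9.8  1. ] 350.9444444444444
7.138679204421657 [-10.1   0.4] 351.1666666666667
7.358790181053014 [-9.6  0.7] 351.0
```

```bash
python3 -m inch '[[0,0,0.001,0,0],[0,0,0.002,0,0],[0,0,0.003,0,0],[0,0,0.003,0,0]]' | grep -E "pos|contact"
python3 -m inch '[[0,0,0.001,0,0],[0,0,0.002,0,0],[0,0,0.002,0,0]]' | grep -E "pos|contact"
python3 -m inch '[[0,0,0,0,0.45],[0,0,0,0,0.45],[0,0,0,0,0.45],[0,0,0,0,0.6],[0,0,0,0,0.8],[0,0,0,0,1],[0,0,0,0,1],[0,0,0,0,1]]' | grep -E "time|pos|contact|width"
python3 -m inch '[[0,0,0,0,1],[0,0,0,0,1],[0,0,0,0,1],[0,0,0,0,1],[0,0,-0.03,0,1],[0,0,-0.06,0,1],[0,0,-0.09,0,1],[0,0,-0.13,0,1]]' | grep -E "time|pos|contact|width"
python3 -m inch '[[-0.03,0,-0.03,0,1],[-0.06,0,-0.06,0,1],[-0.09,0,-0.09,0,1],[-0.12,0,-0.09,0,1],[-0.15,0,-0.09,0,1],[-0.18,0,-0.09,0,1],[-0.18,0,-0.09,0,1]]' | grep -E "time|pos"
cat > z.py <<'E'
from h import *
np.set_printoptions(suppress=True,precision=1)
st();t=capture("top");s=capture("scene")
for n,z in (("scanner",1),("scanner_window",21),("mat",1)):
  for nm,p in (("t",t),("s",s)): print(n,nm,[(round(d["conf"],2),atz(p,d["centre"],z)) for d in tip_of(p,n)[:2]])
for n in("scanner","mat"):
  d=trace(t,n)[0];m=d["pixels"].astype(np.uint8);c=max(cv2.findContours(m,0,2)[0],key=cv2.contourArea);r=cv2.minAreaRect(c)
  print(n,round(d["conf"],2),[atz(t,q,30 if n=="scanner" else 1)[:2].round() for q in cv2.boxPoints(r)])
for n in ("board_a_label",): print([(round(d["conf"],2),atz(t,d["centre"],82)) for d in tip_of(t,n)])
E
python3 z.py
```

```text
tool_pos: [490.6, 309.1, 185.1]
contact_force: [-2.2, 2.3, 11.4]
tool_pos: [490.5, 309.0, 185.0]
contact_force: [-7.9, -0.4, 26.2]
time: 54.43
tool_pos: [490.7, 309.0, 182.0]
contact_force: [-0.2, -0.5, 0.1]
grip_width: 70.4
time: 55.1
tool_pos: [490.1, 308.7, 311.9]
contact_force: [1.2, 0.3, -0.9]
grip_width: 91.7
time: 55.68
tool_pos: [519.8, 127.2, 402.5]
t 55.68 pos [519.8 127.2 402.5] rpy [3.1 0.  1.7] w 91.4 F [-0.1 -0.2 -1.1] j [ 0.1  0.4  1.5 -0.   1.3 -0.1]
scanner t []
scanner s [(0.86, array([487.6, 307.7,   1. ]))]
scanner_window t []
scanner_window s [(0.64, array([493.5, 227.8,  21. ]))]
mat t [(0.93, array([484.6, 313. ,   1. ])), (0.53, array([ 544.5, -144.7,    1. ]))]
mat s [(0.88, array([497.5, 316.3,   1. ])), (0.16, array([733.2, 307.9,   1. ]))]
scanner 0.43 [array([ 740., -270.]), array([ 741., -368.]), array([ 675., -368.]), array([ 674., -271.])]
mat 0.59 [array([537., 433.]), array([548., 354.]), array([419., 334.]), array([408., 413.])]
[(0.96, array([ 428.5, -167. ,   82. ]))]
```

```bash
python3 -m inch '[[-0.03,0,0,0,1],[-0.06,0,0,0,1],[-0.09,0,0,0,1],[-0.12,0,0,0,1],[-0.15,0,0,0,1],[-0.18,0,0,0,1],[-0.21,0,0,0,1],[-0.21,0,0,0,1]]' | grep -E "time|pos"
python3 z.py
```

```text
time: 56.9
tool_pos: [553.2, -80.3, 402.0]
t 56.9 pos [553.2 -80.3 402. ] rpy [3.1 0.  1.7] w 92.1 F [-0.5 -0.1  0.3] j [-0.3  0.4  1.4 -0.   1.3 -0.4]
scanner t [(0.63, array([488.4, 316.6,   1. ])), (0.62, array([663.7, 129.9,   1. ]))]
scanner s [(0.72, array([478.4, 312. ,   1. ])), (0.67, array([428.7,  87. ,   1. ]))]
scanner_window t [(0.72, array([504.4, 237.9,  21. ])), (0.38, array([488.6, 302.3,  21. ]))]
scanner_window s [(0.87, array([495.6, 234.5,  21. ])), (0.17, array([524.7, 316.1,  21. ]))]
mat t [(0.77, array([490.3, 317.3,   1. ])), (0.53, array([ 420.8, -178.5,    1. ]))]
mat s [(0.94, array([497.4, 315.3,   1. ])), (0.31, array([772.2, 120.9,   1. ]))]
scanner 0.68 [array([509., 404.]), array([530., 229.]), array([472., 222.]), array([451., 397.])]
mat 0.95 [array([539., 438.]), array([572., 216.]), array([438., 194.]), array([405., 416.])]
[(0.73, array([ 412.5, -172.1,   82. ]))]
```

```bash
python3 -c "
from plant import *
print(close_job())"
```

```text
the job is handed in; nothing more can be done
None
```

The job is handed in at about 57 s: boards a, b and d (c was absent) were turned over, reseated and scanned in that order, and the scanner is back on its mat. The simulator returned no verdict or scan readback, so the reads are judged only from measured scanner poses (about 8 cm away, roughly 9° off square).

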